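# Tidy the baking corner of the pantry shelf

## Task

Put the baking corner of the pantry shelf back in order: first, without lifting it, slide the cork mat up against the end of the white two-bay crate nearest to it, square to the crate and in line with it; then stand the largest measuring cup on the middle of the mat and nest the other measuring cups that are there in it, one after another from the largest to the smallest, each seated level on the floor of the one before. Also stand the square jar in the crate's bay labelled with a square and the round canister in the bay labelled with a circle, and leave the mug, the spice jar and the packet where they are.

Things in the scene. Friction and masses are not known exactly. Their poses are not given: they have to be found in the camera images.
- cup_1: Largest steel measuring cup: tapered, 90 mm wide at the rim, 79 at the foot, 48 high, wall 3, floor 4 mm thick; origin under its centre, z up. Bar handle along its +x, 14 mm wide, from 48 to 58 mm above the underside, ends 84 mm from the axis; pinch it across its width about 66 mm from the axis. 140 g. Always there.
- cup_2: Second steel measuring cup: tapered, 75 mm wide at the rim, 66 at the foot, 48 high, wall 3, floor 4 mm thick; origin under its centre, z up. Bar handle along its +x, 14 mm wide, from 48 to 58 mm above the underside, ends 84 mm from the axis; pinch it across its width about 66 mm from the axis. 110 g. May be absent.
- cup_3: Third steel measuring cup: tapered, 60 mm wide at the rim, 53 at the foot, 48 high, wall 3, floor 4 mm thick; origin under its centre, z up. Bar handle along its +x, 14 mm wide, from 48 to 58 mm above the underside, ends 84 mm from the axis; pinch it across its width about 66 mm from the axis. 90 g. May be absent.
- cup_4: Smallest steel measuring cup: tapered, 45 mm wide at the rim, 40 at the foot, 48 high, wall 3, floor 4 mm thick; origin under its centre, z up. Bar handle along its +x, 14 mm wide, from 48 to 58 mm above the underside, ends 84 mm from the axis; pinch it across its width about 66 mm from the axis. 70 g. May be absent.
- mat: Square cork mat lying flat, 140 x 140 mm, 6 mm thick with a felt underside that glides on the shelf, 100 g, too thin to grip; origin under its centre, x and y along its edges. Fingertips that press on its top with 5 to 15 N and move sideways drag it along. It is a base for the nest of cups.
- nest (a point): The middle of the mat's top (6 mm above the shelf), where the largest cup goes. A cup seated in the next larger one stands 4 mm (a floor) higher, with about 4 mm of play around. Its handle passes just over the larger rims, but two handles cannot lie over one another: fan the handles out, at least 40 degrees apart.
- crate: White two-bay crate fixed to the shelf: 98 (x) x 196 (y) mm outside, 42 high, walls and floor 4; origin under its centre. A partition makes two bays 90 x 92 mm, centred 48 mm either side along y. Label ledge, 30 mm wide, along its -x side at rim height. The mat belongs against its -y end wall: mat centre 168 mm from the origin along -y, at x = 0.
- label_square: Paper label with a printed square outline, on the crate's ledge in front of the bay of the square jar. Origin at its middle, axes parallel to the crate's: the centre of its bay lies 64 mm along its +x. The two labels change places from start to start.
- label_round: Paper label with a printed circle, on the crate's ledge in front of the bay of the round canister. Origin at its middle, axes parallel to the crate's: the centre of its bay lies 64 mm along its +x.
- jar: Square glass jar with a steel lid, 60 x 60 mm (lid 58 x 58 mm), 90 mm high, about 280 g; origin at the centre of its underside, x and y along its sides, z up.
- canister: Round canister, 64 mm across, 90 mm high, with a ribbed twist cap, about 240 g; origin at the centre of its underside, z up.
- mug: Bystander: beige ceramic mug, 76 mm across, 88 mm high; origin under its centre, handle along its +y. Leave it alone.
- spice: Bystander: small round spice jar, 48 mm across, 85 mm high; origin under its centre. Leave it alone.
- packet: Bystander: cardboard packet, 45 x 75 mm, 90 mm high; origin under its centre. Leave it alone.
Mind the look-alikes: they are no part of the job. What is shaped like the jar but turquoise is not meant. Leave any green look-alike of the canister alone.

How it is judged:
By the outcome, as a careful person would: the job done as asked, in the order asked, and still so for the second after the job is handed in, with the robot touching nothing.
Of cup_2, cup_3, cup_4 only 2 to 3 are there at a start; the rules pass over those that are not, and their reading is None.
At some moment in a run one of cup_2, cup_3, jar may be knocked a few centimetres aside while the robot is not near it.
It also fails if it takes over 210 s, if anything falls off the work surface, if the arm or the gripper's body presses on something with over 40 N, if the wrist force passes 120 N, or if a joint passes its speed limit or range.

## Robot

A 6-joint arm with a two-finger parallel gripper is mounted at the origin on the work surface. World frame = base frame: x ahead of the robot, y to its left, z up, the work surface at z = 0. Lengths are in mm, angles in rad, forces in N, time in s.
With the tool pointing down it reaches from about 350 to 775 mm from the base axis. Payload 5.5 kg.
Tool frame: the origin (TCP) lies midway between the tips of the shut fingers; the grasp point (between the pads) lies 19 mm behind it (arm.grip_depth is the distance from the TCP to the grasp point, in mm); z points along the fingers, y is the direction in which the jaws open and shut (so a half turn about z gives the same grasp; the last joint's range is limited). The gripper opens to 85 mm and grips with 20 to 120 N. Pads are 22 mm wide; open, the fingers measure 114 mm over their backs; the gripper's body (76 mm by 85 mm) begins 54 mm behind the grasp point. The pads swing forward as they close: fully open they stand 13 mm farther back than shut.
Start: joints at [-1.384, 0.313, 0.046, 1.304, 0, 1.431], TCP at [184.58, -544.612, 231.323] pointing down, gripper open.
Joint ranges: [-2.76, 2.76], [-0.86, 1.69], [-1.03, 1.26], [-2.2, 2.34], [-1.47, 1.5], [-3.14, 3.14]. Speed limits (rad/s): [2.57, 2.57, 3.14, 3.14, 3.14, 3.14].

## Interface

Orientations are given as a rotation vector (axis times angle).
In Python, from rig import arm, optics gives the robot as it stands.
- The arm moves only by the tool drive_tool, never from a script. Its argument "steps" is a list that holds one entry, the list of rows, each a list of 6 numbers: the shift along the tool's x, y, z in m, then the turn, a rotation vector about the tool's x, y, z in degrees. A call has 1 to 12 rows; each row is the pose to reach, as a shift and turn from the pose commanded when the call began, along the tool's axes at that moment; what a row does not reach only later rows make up. A row lasts 1/10 s, in which the tool goes at most 50 mm and 8.59 degrees, less where a joint would pass 70% of its speed; a pose out of reach is approached as far as the arm can. A call with a gripper value outside its range is refused whole. "gripper" is the closure, from 0 (fully open) to 1 (shut), set as the call begins (left out, the last holds). The fingers move at their own pace and stop on an object; "grip_force" is the grip in N (left out, the last holds). Time passes only in rows, so rows that repeat a pose let the fingers close. It gives the time, the measured TCP pose, the force and the opening at its end, in the units of the state.
- arm.state(): the state, without advancing time (a new reading comes with each control period).
- optics.read_camera(name): name is "side" or "top" or "wrist"; returns a dict with "image" (400x640x3 uint8, red, green, blue), "depth" (400x640 float32, mm along the optical axis (not along the pixel's ray), 0 where there is no reading), "K" (3x3 intrinsics, pixels), "k1" (the pictures are not rectified: a ray, as slopes to the right and down, at radius r is drawn at 1 + k1 r^2 times it, then the intrinsics apply), "extrinsics" (4x4, takes a point from camera to world coordinates); the wrist camera has in their place "T_tool_cam" (4x4, takes a point from camera to tool coordinates, whose origin is the TCP and whose axes are the flange's). Camera axes: x right, y down, z forward; pixel columns grow to the right and rows downward; lengths in mm; the calibration is good to about 2 mm. A picture is of the moment at which its call begins: read the wrist's pose just before it.
- arm.hand_in(): hands the job in, once; it reports no verdict.
The state is a dict: "clock": time; "qpos": joint angles; "qd": joint speeds; "joint_efforts": joint torques, N m; "ee_pos": TCP position; "eef_rot": TCP orientation; "contact_force": force on the tool from outside, world axes, zero at the start; "moment": the same for the moment, N m; "width": finger opening in mm.
Only numpy, scipy, OpenCV 4.12 (cv2) and the standard library are available. Lean on these libraries where they do the work, as an engineer would, in place of code of your own. Each camera call takes 0.05 s, during which the arm holds its last target.

## Working session

There is one attempt and no reset: what is moved stays moved. The work goes in short steps, Python scripts to look and compute and a tool call to move; the robot and the scene stay as the last step left them, time stands still between calls to the robot, and variables do not carry over. Pictures are saved under pics/ and viewed, and the job is handed in when it is done.

Besides the shell and the picture viewer there is one more tool, called after "Emit:" as name(argument=value, ...), one argument or row to a line, values as JSON. drive_tool: Moves the arm, as the interface text tells. Its arguments: {"type":"object","properties":{"steps":{"type":"array","items":{"type":"array","items":{"type":"array","items":{"type":"number"}}}},"gripper":{"type":"number"},"grip_force":{"type":"number"}},"required":["steps"]}

```bash
ls; mkdir -p pics; cat > h.py <<'E'
import numpy as np, cv2
from rig import arm, optics
from scipy.spatial.transform import Rotation as R
def snap(name,tag):
    s=arm.state()
    c=optics.read_camera(name)
    if 'extrinsics' not in c:
        T=np.eye(4);T[:3,:3]=R.from_rotvec(s['eef_rot']).as_matrix();T[:3,3]=s['ee_pos']
        c['extrinsics']=T@c['T_tool_cam']
    cv2.imwrite(f'pics/{tag}.png',c['image'][:,:,::-1])
    np.savez(f'pics/{tag}.npz',**{k:v for k,v in c.items()})
    return c
def load(tag): return dict(np.load(f'pics/{tag}.npz'))
def rays(c,px):
    px=np.atleast_2d(np.asarray(px,float))
    K=c['K'];k1=float(c['k1'])
    d=np.stack([(px[:,0]-K[0,2])/K[0,0],(px[:,1]-K[1,2])/K[1,1]],1)
    u=d.copy()
    for _ in range(20):
        r2=(u**2).sum(1,keepdims=True); u=d/(1+k1*r2)
    return np.c_[u,np.ones(len(u))]
def onplane(c,px,z):
    r=rays(c,px);T=c['extrinsics'];w=r@T[:3,:3].T;o=T[:3,3]
    t=(z-o[2])/w[:,2]
    return o+w*t[:,None]
def cloud(c):
    h,w=c['depth'].shape
    v,u=np.mgrid[:h,:w]
    r=rays(c,np.c_[u.ravel(),v.ravel()])*c['depth'].reshape(-1,1)
    T=c['extrinsics']
    return (r@T[:3,:3].T+T[:3,3]).reshape(h,w,3)
def proj(c,P):
    P=np.atleast_2d(P);T=np.linalg.inv(c['extrinsics']);q=P@T[:3,:3].T+T[:3,3]
    s=q[:,:2]/q[:,2:];s=s*(1+float(c['k1'])*(s**2).sum(1,keepdims=True))
    return s*[c['K'][0,0],c['K'][1,1]]+c['K'][:2,2]
E
python3 - <<'E'
from h import *
print(arm.state())
for n in ('top','side','wrist'):
    c=snap(n,n+'0');print(n,c['K'],c['k1'],c['extrinsics'].round(3))
E
```

```text
pics
{'clock': 0.0, 'qpos': array([-1.38358704e+00,  3.13983037e-01,  4.49589074e-02,  1.30357766e+00,
        1.27626320e-05,  1.43119019e+00]), 'qd': array([ 0.00015044, -0.00013444, -0.00024908,  0.0024379 ,  0.00063852,
       -0.00031828]), 'joint_efforts': array([-1.28186235e-03, -4.80622852e+01,  2.98533618e+01,  1.93934399e-02,
       -8.84276255e-05,  2.72478573e-06]), 'ee_pos': array([ 184.48672002, -544.06136914,  230.41052883]), 'eef_rot': array([-3.09796117e+00, -5.10785191e-01,  4.74260672e-05]), 'contact_force': array([0.4055897 , 0.37760302, 0.58800703]), 'moment': array([ 0.04922693, -0.03177522,  0.01165922]), 'width': 85.33641327370873}
top [[516.75828597   0.         321.0109493 ]
 [  0.         516.75828597 202.97963885]
 [  0.           0.           1.        ]] 0.04490109659930619 [[-1.000000e-03 -9.830000e-01  1.820000e-01  3.362810e+02]
 [-1.000000e+00  1.000000e-03  2.000000e-03 -8.183000e+00]
 [-2.000000e-03 -1.820000e-01 -9.830000e-01  1.344654e+03]
 [ 0.000000e+00  0.000000e+00  0.000000e+00  1.000000e+00]]
side [[454.16484924   0.         326.51249804]
 [  0.         454.16484924 196.10269884]
 [  0.           0.           1.        ]] -0.013969742691167 [[-9.78000e-01 -1.28000e-01  1.63000e-01  3.63999e+02]
 [-2.07000e-01  5.75000e-01 -7.92000e-01  9.99396e+02]
 [ 8.00000e-03 -8.08000e-01 -5.89000e-01  8.24295e+02]
 [ 0.00000e+00  0.00000e+00  0.00000e+00  1.00000e+00]]
wrist [[338.0070088    0.         322.68850771]
 [  0.         338.0070088  198.93482084]
 [  0.           0.           1.        ]] -0.002939922572071668 [[ 3.21000e-01 -9.05000e-01 -2.79000e-01  2.55359e+02]
 [-9.47000e-01 -3.07000e-01 -9.30000e-02 -5.20586e+02]
 [-2.00000e-03  2.94000e-01 -9.56000e-01  3.74456e+02]
 [ 0.00000e+00  0.00000e+00  0.00000e+00  1.00000e+00]]
```

View pics/top0.png

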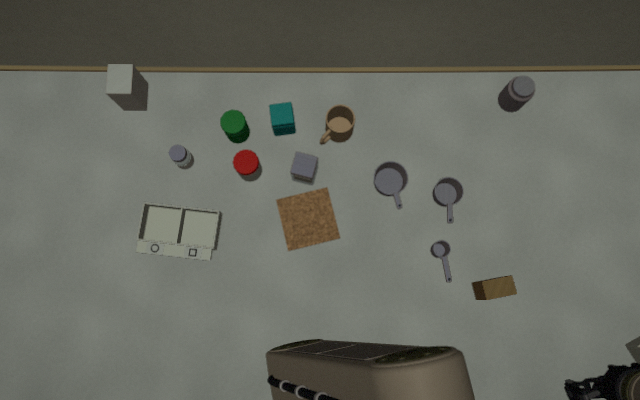

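View pics/side0.png

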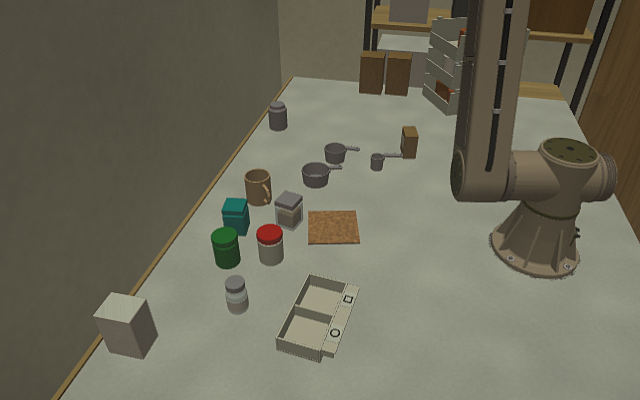

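View pics/wrist0.png

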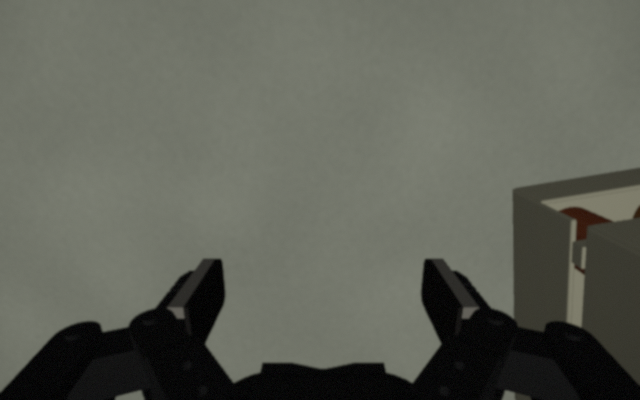

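```bash
python3 - <<'E'
from h import *
for n in('top','side'):
    c=load(n+'0');P=cloud(c)
    if n=='top':
        pts=dict(mat=(308,219),table=(260,300),cup1=(389,181),cup2=(445,195),cup3=(440,250),can=(246,160),jar=(304,163),crateB=(165,225),crateA=(200,228),lsq=(193,253),lrd=(155,248),spice=(179,153),mug=(341,118),packet=(497,285))
    else:
        pts=dict(mat=(334,227),table=(400,300),can=(270,233),jar=(288,198),spice=(235,284),lsq=(347,299),lrd=(335,333),mug=(258,185))
    for k,(u,v) in pts.items():
        print(n,k,np.median(P[v-2:v+3,u-2:u+3].reshape(-1,3),0).round(1))
c=load('top0');im=c['image'][:,:,::-1]
a=cv2.resize(im[130:290,120:360],None,fx=3.3,fy=3.3,interpolation=cv2.INTER_CUBIC);cv2.imwrite('pics/t0a.png',a)
a=cv2.resize(im[140:310,350:530],None,fx=3.5,fy=3.5,interpolation=cv2.INTER_CUBIC);cv2.imwrite('pics/t0b.png',a)
E
```

```text
top mat [540.1  28.1   5.2]
top table [332.8 150.2   0. ]
top cup1 [ 643.  -186.4    3.5]
top cup2 [ 605.2 -332.8    3.5]
top cup3 [ 459.7 -313.7    2.1]
top can [677.7 181.8  89.2]
top jar [670.1  36.5  89.9]
top crateB [525.7 401.1   4.7]
top crateA [517.8 309.7   2.3]
top lsq [449.  315.3  43.6]
top lrd [461.9 410.7  43.3]
top spice [697.4 351.4  84.7]
top mug [818.1 -60.4   5.8]
top packet [ 368.8 -425.4   90.2]
side mat [540.   35.1   3.3]
side table [337.  259.2  -0.6]
side can [672.3 192.2  87.5]
side jar [668.4  42.2  87.4]
side spice [696.6 366.6  83.4]
side lsq [454.1 319.4  41.6]
side lrd [462.9 416.9  43.5]
side mug [775.4 -17.5  75.1]
```

View pics/t0a.png

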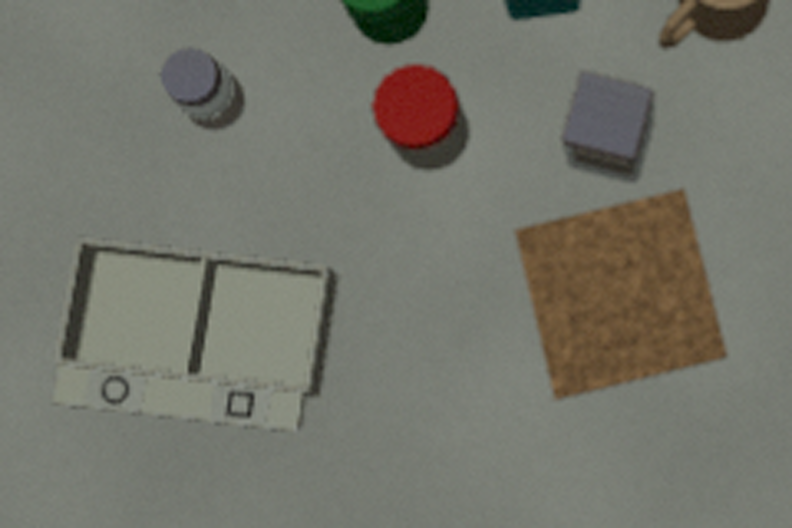

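View pics/t0b.png

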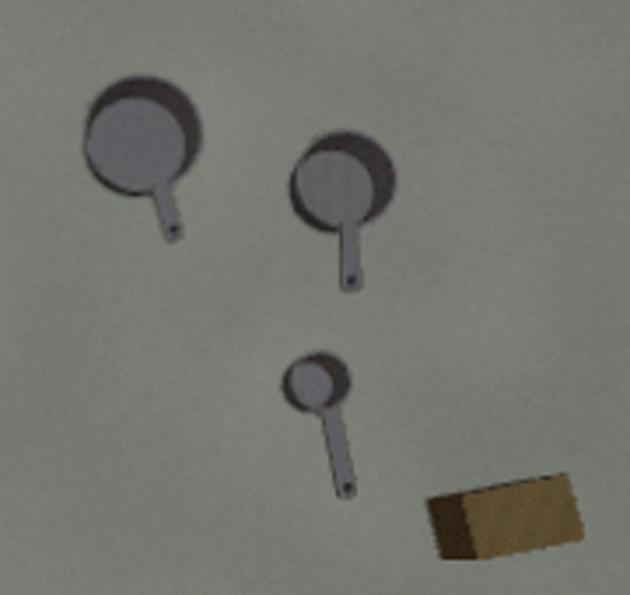

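```bash
cat > meas.py <<'E'
from h import *
def rect(c,mask,z):
    cs,_=cv2.findContours(mask.astype(np.uint8),cv2.RETR_EXTERNAL,cv2.CHAIN_APPROX_NONE)
    k=max(cs,key=cv2.contourArea)[:,0,:]
    p=onplane(c,k,z)[:,:2].astype(np.float32)
    return cv2.minAreaRect(p),p
def circ(c,mask,z):
    r,p=rect(c,mask,z)
    A=np.c_[2*p,np.ones(len(p))];x=np.linalg.lstsq(A,(p**2).sum(1),rcond=None)[0]
    return x[:2],2*np.sqrt(x[2]+x[0]**2+x[1]**2)
def box(m,u0,v0,u1,v1):
    o=np.zeros_like(m);o[v0:v1,u0:u1]=m[v0:v1,u0:u1];return o
E
python3 - <<'E'
from meas import *
c=load('top0');P=cloud(c)
hsv=cv2.cvtColor(c['image'],cv2.COLOR_RGB2HSV)
H,S,V=[hsv[...,i].astype(int) for i in range(3)]
m=box((S>80)&(H<20),270,180,345,255)
r,_=rect(c,m,6);print('mat',r)
m=box((S>150)&((H<8)|(H>172)),225,145,265,185)
print('can',circ(c,m,90),rect(c,m,90)[0])
m=box(P[...,2]>80,285,145,325,185)
print('jar',rect(c,m,90)[0])
for nm,b in dict(A=(370,158,412,215),B=(430,175,465,228),C=(425,235,460,290)).items():
    print(nm, 'bg',[np.median(x[b[1]:b[3],b[0]:b[2]]) for x in(H,S,V)],'zmax',np.percentile(P[b[1]:b[3],b[0]:b[2],2],99))
# crate rim
m=box((P[...,2]>30)&(P[...,2]<60),125,195,230,270)
r,p=rect(c,m,42);print('crate rim+ledge',r,cv2.boxPoints(r))
E
```

```text
mat ((542.6018676757812, 29.606246948242188), (138.06448364257812, 137.9268798828125), 14.017670631408691)
can (array([672.36809409, 182.69561546]), np.float64(61.297517270461846)) ((672.5714111328125, 182.5497589111328), (63.47773742675781, 61.0057373046875), 15.160808563232422)
jar ((666.1141967773438, 37.08662033081055), (60.91636276245117, 59.87070083618164), 75.46941375732422)
A bg [np.float64(45.0), np.float64(16.0), np.float64(121.0)] zmax 58.47241850434754
B bg [np.float64(45.0), np.float64(16.0), np.float64(119.0)] zmax 59.814227520996035
C bg [np.float64(43.0), np.float64(17.0), np.float64(125.0)] zmax 60.390795784220806
crate rim+ledge ((505.8569641113281, 358.0272216796875), (198.8927001953125, 129.9649658203125), 83.23029327392578) [[429.60492 266.93427]
 [558.66376 251.61415]
 [582.109   449.12018]
 [453.05017 464.4403 ]]
```

```bash
cat > go.py <<'E'
import sys
from h import *
# usage: to(target xyz, yaw deg of tool x) prints shift from current (commanded~measured)
def to(xyz,yaw,s=None):
    s=s or arm.state()
    M=R.from_rotvec(s['eef_rot'])
    y=np.radians(yaw)
    Rt=R.from_matrix(np.array([[np.cos(y),np.sin(y),0],[np.sin(y),-np.cos(y),0],[0,0,-1.]]))
    d=M.inv().apply(np.array(xyz,float)-s['ee_pos'])
    tw=(M.inv()*Rt).as_rotvec(degrees=True)
    print('pos',s['ee_pos'].round(1),'t',round(s['clock'],2),'w',round(s['width'],1),'F',s['contact_force'].round(1))
    print('shift m',(d/1000).round(4),'turn',tw.round(2))
def yawnow():
    s=arm.state();m=R.from_rotvec(s['eef_rot']).as_matrix();return np.degrees(np.arctan2(m[1,0],m[0,0]))
E
python3 - <<'E'
from go import *
from meas import *
to([542.6,29.6,50],18.8)
c=load('top0')
hsv=cv2.cvtColor(c['image'],cv2.COLOR_RGB2HSV).astype(int)
rgb=c['image'].astype(int)
d=rgb[...,2]-rgb[...,1]
for nm,b in dict(A=(365,155,415,215),B=(425,172,470,228),C=(420,232,465,290)).items():
    m=box((d>-2)|(hsv[...,2]<85),*b)
    m=cv2.morphologyEx(m.astype(np.uint8),cv2.MORPH_CLOSE,np.ones((3,3)))
    body=cv2.morphologyEx(m,cv2.MORPH_OPEN,cv2.getStructuringElement(cv2.MORPH_ELLIPSE,(11,11)))
    r,p=rect(c,body,48);ce,di=circ(c,body,48)
    h=(m>0)&(cv2.dilate(body,np.ones((3,3)))==0)
    v,u=np.where(h);q=onplane(c,np.c_[u,v],58)[:,:2]
    hc=q.mean(0);far=q[np.argmax(np.linalg.norm(q-ce,axis=1))]
    vv=hc-ce
    print(nm,'centre',ce.round(1),'dia',di.round(1),'rect',np.round(r[1],1),'handle yaw',np.degrees(np.arctan2(vv[1],vv[0])).round(1),'end dist',np.linalg.norm(far-ce).round(1),m.sum())
E
```

```text
pos [ 184.5 -544.2  230.6] t 0.15 w 85.3 F [ 0.2 -0.2 -0.1]
shift m [ 0.5233 -0.4282  0.1813] turn [-0.08 -0.01 -0.08]
A centre [ 639.9 -183.6] dia 87.4 rect [84.8 89.9] handle yaw -165.4 end dist 80.9 998
B centre [ 605.1 -328.8] dia 74.6 rect [69.6 80. ] handle yaw 179.4 end dist 80.2 788
C centre [ 457.4 -304.2] dia 44.3 rect [44.8 42.9] handle yaw -168.5 end dist 80.2 409
```

Emit:
drive_tool(
  steps=[
    [[0.523,-0.428,0.1,0,0,0],[0.523,-0.428,0.1,0,0,0],[0.523,-0.428,0.1,0,0,0],[0.523,-0.428,0.1,0,0,0],[0.523,-0.428,0.1,0,0,0],[0.523,-0.428,0.1,0,0,0],[0.523,-0.428,0.1,0,0,0],[0.523,-0.428,0.1,0,0,0],[0.523,-0.428,0.1,0,0,0],[0.523,-0.428,0.1,0,0,0],[0.523,-0.428,0.1,0,0,0],[0.523,-0.428,0.1,0,0,0]],
  ],
  gripper=0.5,
)

```text
clock: 1.35
ee_pos: [499.6, -39.2, 143.1]
eef_rot: [3.099, 0.511, 0.0]
contact_force: [1.2, -0.5, -0.6]
width: 42.4
```

```bash
python3 - <<'E'
from go import *
to([542.6,29.6,50],18.8)
E
```

```text
pos [499.6 -39.2 143.1] t 1.35 w 42.4 F [ 1.2 -0.5 -0.6]
shift m [ 0.0628 -0.0513  0.0931] turn [ 0.02 -0.   -0.07]
```

Emit:
drive_tool(
  steps=[
    [[0.063,-0.051,0.04,0,0,0],[0.063,-0.051,0.09,0,0,0],[0.063,-0.051,0.115,0,0,0],[0.063,-0.051,0.115,0,0,0],[0.063,-0.051,0.115,0,0,0],[0.063,-0.051,0.115,0,0,0]],
  ],
)

```text
clock: 1.95
ee_pos: [543.4, 26.6, 30.3]
eef_rot: [3.099, 0.51, 0.004]
contact_force: [0.3, -0.1, 0.2]
width: 43.0
```

```bash
python3 - <<'E'
from go import *
c=snap('wrist','w1')
to([542.6,29.6,15],18.8);print(arm.state()['qpos'])
E
```

```text
pos [543.9  26.5  30.8] t 2.0 w 42.6 F [ 0.3 -0.4  1. ]
shift m [-0.0003 -0.0034  0.0158] turn [ 0.1  -0.2  -0.14]
[-9.87318416e-02  3.96892666e-01 -3.57397034e-01  8.12631023e-01
 -2.12009138e-04  2.71712401e+00]
```

View pics/w1.png

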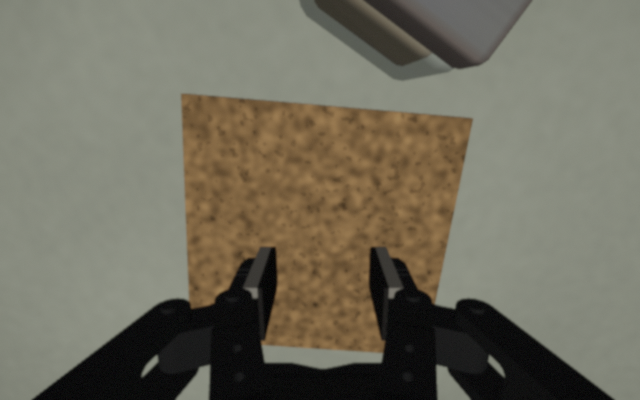

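Emit:
drive_tool(
  steps=[
    [[0,-0.003,0.012,0,0,-8.5],[0,-0.003,0.018,0,0,-17],[0,-0.003,0.022,0,0,-25.5],[0,-0.003,0.024,0,0,-34],[0,-0.003,0.025,0,0,-41],[0,-0.003,0.026,0,0,-41],[0,-0.003,0.027,0,0,-41],[0,-0.003,0.028,0,0,-41]],
  ],
)

```text
clock: 2.8
ee_pos: [542.9, 29.3, 4.1]
eef_rot: [2.725, 1.557, 0.005]
contact_force: [-6.6, -1.2, 26.8]
width: 43.0
```

Emit:
drive_tool(
  steps=[
    [[0,0,-0.001,0,0,0],[0,0,-0.001,0,0,0],[0,0,-0.001,0,0,0]],
  ],
)

```text
clock: 3.1
ee_pos: [542.9, 29.3, 4.2]
eef_rot: [2.725, 1.557, 0.005]
contact_force: [-2.1, -1.2, 10.2]
width: 42.8
```

Emit:
drive_tool(
  steps=[
    [[0.005,-0.005,0,0,0,1],[0.012,-0.012,0,0,0,2.5],[0.02,-0.02,0,0,0,4.5],[0.028,-0.028,0,0,0,6.5],[0.036,-0.036,0,0,0,8.5],[0.044,-0.044,0,0,0,10.5],[0.05,-0.05,0,0,0,12],[0.05,-0.05,0,0,0,12]],
  ],
)

```text
clock: 3.9
ee_pos: [526.0, 98.9, 4.2]
eef_rot: [2.873, 1.265, 0.009]
contact_force: [0.6, -0.4, 7.6]
width: 42.7
```

```bash
cat > top.py <<'E'
from go import *
from meas import *
import sys
def matpose(c):
    hsv=cv2.cvtColor(c['image'],cv2.COLOR_RGB2HSV);H,S,V=[hsv[...,i].astype(int) for i in range(3)]
    m=box((S>80)&(H<20)&(H>4),200,170,345,280)
    m=cv2.morphologyEx(m.astype(np.uint8),cv2.MORPH_CLOSE,np.ones((3,3)))
    m=cv2.morphologyEx(m,cv2.MORPH_OPEN,np.ones((3,3)))
    return rect(c,m,6)[0]
E
python3 - <<'E'
from top import *
c=snap('top','t2');print(matpose(c));to([500.9,189.4,4],39);print(yawnow())
im=c['image'][:,:,::-1]
cv2.imwrite('pics/t2z.png',cv2.resize(im[130:290,120:400],None,fx=2.8,fy=2.8))
E
```

```text
((525.48974609375, 55.523338317871094), (137.1812744140625, 49.61698913574219), 0.2516462206840515)
pos [526.1  98.8   4.2] t 3.95 w 42.6 F [0.2 0.6 8.1]
shift m [ 0.0498 -0.0797  0.0001] turn [ 0.22 -0.28  8.54]
47.537236949463676
```

View pics/t2z.png

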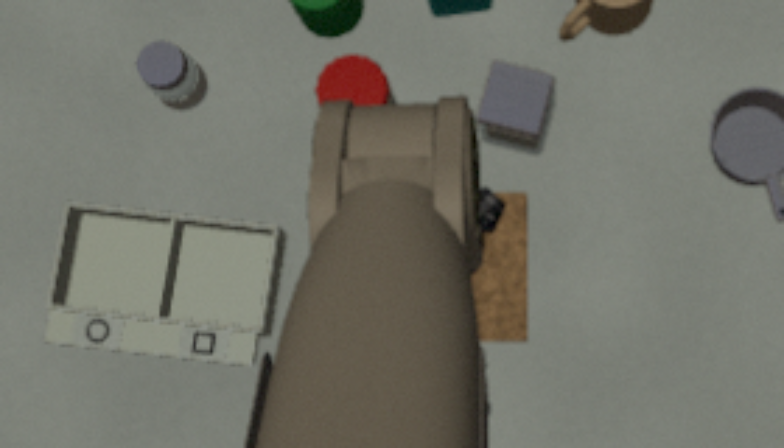

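Emit:
drive_tool(
  steps=[
    [[0.005,-0.008,0,0,0,1],[0.011,-0.018,0,0,0,2.2],[0.017,-0.028,0,0,0,3.5],[0.024,-0.038,0,0,0,5],[0.031,-0.049,0,0,0,6.3],[0.038,-0.06,0,0,0,7.3],[0.044,-0.07,0,0,0,8],[0.044,-0.07,0,0,0,8]],
  ],
)

```text
clock: 4.75
ee_pos: [503.7, 179.3, 4.2]
eef_rot: [2.956, 1.063, 0.01]
contact_force: [0.6, 1.5, 7.6]
width: 42.6
```

```bash
python3 - <<'E'
from top import *
c=snap('wrist','w3');c=snap('side','s3');
cv2.imwrite('pics/s3z.png',cv2.resize(c['image'][170:370,200:440,::-1],None,fx=3,fy=3))
to([500.9,189.4,4],39);print(yawnow(),arm.state()['qpos'][5])
E
```

```text
pos [503.7 179.3   4.2] t 4.85 w 42.9 F [-1.5  1.7  7.8]
shift m [ 0.0042 -0.0096  0.0002] turn [ 0.09 -0.34  0.55]
39.554928995417164 2.6422230229799126
```

View pics/w3.png

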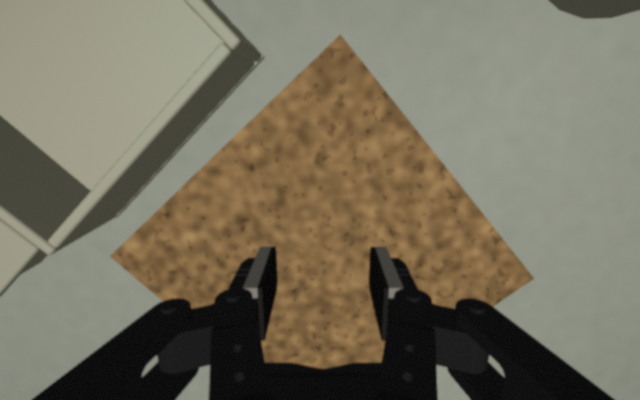

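View pics/s3z.png

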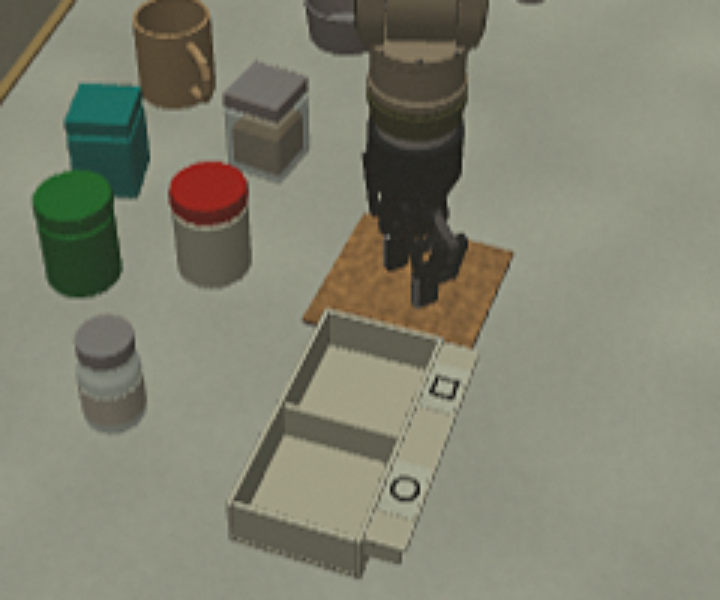

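```bash
python3 - <<'E'
from top import *
c=load('w3')
L,T,Rr=onplane(c,[(111,256),(340,35),(533,278)],6)
for a in(L,T,Rr):print(a.round(1))
e=T-L;print('L-T len',np.linalg.norm(e),'yaw edge',np.degrees(np.arctan2(e[1],e[0])));f=Rr-T;print(np.linalg.norm(f),np.degrees(np.arctan2(f[1],f[0])))
print('centre',(L+Rr)/2)
b=onplane(c,[(262,58),(118,214)],0);print('base',b.round(1));e=b[0]-b[1];print(np.degrees(np.arctan2(e[1],e[0])))
r=onplane(c,[(240,44),(50,253)],42);print('rim',r.round(1));e=r[0]-r[1];print(np.linalg.norm(e),np.degrees(np.arctan2(e[1],e[0])))
E
```

```text
[443.6 257.1   6. ]
[582.5 235.7   6. ]
[560.8  96.7   6. ]
L-T len 140.48727028445637 yaw edge -8.76631993902793
140.65631900771115 -98.8731894033271
centre [502.19876543 176.9027394    6.        ]
base [[556.6 255.1   0. ]
 [459.9 266.5   0. ]]
-6.774221805942889
rim [[556.7 254.2  42. ]
 [460.7 266.3  42. ]]
96.74364105991434 -7.187013040787425
```

Emit:
drive_tool(
  steps=[
    [[0.001,-0.002,0,0,0,-0.7],[0.003,-0.004,0,0,0,-1.5],[0.004,-0.007,0,0,0,-2],[0.006,-0.009,0,0,0,-2],[0.007,-0.011,0,0,0,-2],[0.008,-0.0125,0,0,0,-2],[0.0085,-0.0135,0,0,0,-2],[0.0085,-0.0135,0,0,0,-2]],
  ],
)

```text
clock: 5.65
ee_pos: [502.1, 192.9, 4.2]
eef_rot: [2.934, 1.111, 0.008]
contact_force: [0.9, -6.1, 7.7]
width: 42.7
```

```bash
python3 - <<'E'
from top import *
c=snap('wrist','w4');to([500.9,189.4,4],41)
E
```

```text
pos [502.2 192.9   4.3] t 5.7 w 43.0 F [ 2.1 -5.1  8.4]
shift m [-0.0033  0.0018  0.0003] turn [ 0.32 -0.21  0.46]
```

View pics/w4.png

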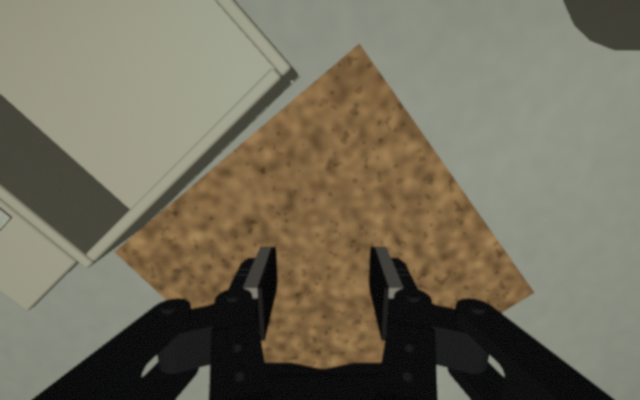

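```bash
python3 - <<'E'
from top import *
c=load('w4')
L,T,Rr=onplane(c,[(117,252),(360,43),(533,292)],6)
for a in(L,T,Rr):print(a.round(1))
for e in (T-L,Rr-T):print(np.linalg.norm(e).round(1),np.degrees(np.arctan2(e[1],e[0])))
print('centre',(L+Rr)/2)
r=onplane(c,[(298,75),(88,265)],42);print('rim',r.round(1));e=r[0]-r[1];print(np.linalg.norm(e),np.degrees(np.arctan2(e[1],e[0])))
r=onplane(c,[(298,79)],0);print(r)
m=(r[0]*0)
E
```

```text
[443.3 267.6   6. ]
[582.  244.1   6. ]
[557.1 105.8   6. ]
140.7 -9.589124532294479
140.5 -100.19131628963437
centre [500.21317295 186.68970275   6.        ]
rim [[557.2 251.5  42. ]
 [461.1 266.2  42. ]]
97.24861847683096 -8.676782715846779
[[556.04116403 254.06951907   0.        ]]
```

Emit:
drive_tool(
  steps=[
    [[0,0,0,0,0,-1.5],[0,0,0,0,0,-3],[0.001,-0.001,0,0,0,-3.5],[0.002,-0.002,0,0,0,-3.5],[0.002,-0.003,0,0,0,-3.5],[0.003,-0.004,0,0,0,-3.5],[0.0035,-0.005,0,0,0,-3.5],[0.0035,-0.005,0,0,0,-3.5]],
  ],
)

```text
clock: 6.5
ee_pos: [501.6, 199.0, 4.3]
eef_rot: [2.899, 1.2, 0.009]
contact_force: [1.7, -4.4, 7.9]
width: 43.1
```

```bash
python3 - <<'E'
from top import *
c=snap('wrist','w5');to([500.9,189.4,4],41)
E
```

```text
pos [501.6 199.    4.3] t 6.55 w 42.5 F [ 1.8 -4.9  8.8]
shift m [-0.0073  0.0063  0.0003] turn [ 0.33 -0.22  3.96]
```

View pics/w5.png

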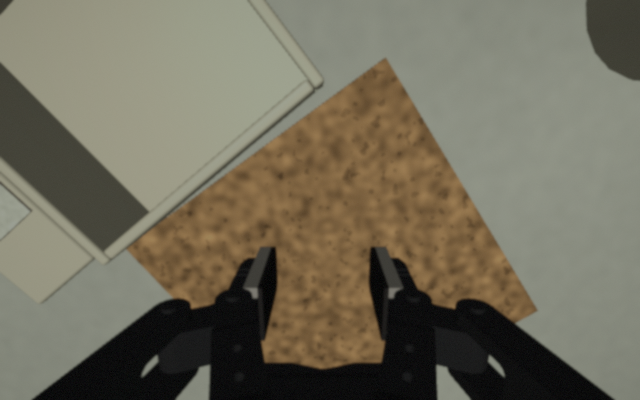

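Emit:
drive_tool(
  steps=[
    [[0,0,-0.01,0,0,0],[0,0,-0.05,0,0,0],[-0.02,0.0,-0.1,0,0,0],[-0.04,0.0,-0.15,0,0,0],[-0.04,0,-0.15,0,0,0],[-0.04,0,-0.15,0,0,0]],
  ],
)

```text
clock: 7.15
ee_pos: [471.4, 171.7, 154.4]
eef_rot: [2.901, 1.204, 0.009]
contact_force: [0.2, 0.5, 0.0]
width: 42.9
```

```bash
python3 - <<'E'
from top import *
c=snap('wrist','w6');to([500.9,189.4,4],41)
E
```

```text
pos [470.6 171.8 152.4] t 7.2 w 42.9 F [0.5 0.7 0.2]
shift m [0.0335 0.0088 0.1485] turn [ 0.07 -0.13  4.13]
```

View pics/w6.png

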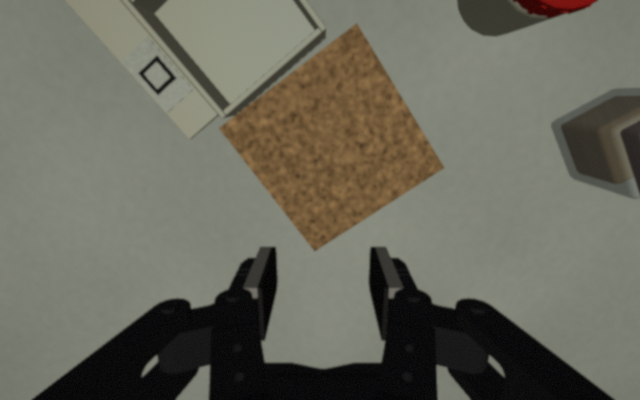

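```bash
python3 - <<'E'
from top import *
c=load('w6')
hsv=cv2.cvtColor(c['image'],cv2.COLOR_RGB2HSV);H,S,V=[hsv[...,i].astype(int) for i in range(3)]
m=box((S>70)&(H<25)&(H>4),200,15,460,260)
r,p=rect(c,m,6);print('mat',r,cv2.boxPoints(r).round(1).tolist())
# fit edges by least squares using approx
r2=onplane(c,[(326,32),(226,116)],42);print('rim',r2.round(1));e=r2[0]-r2[1];print(np.linalg.norm(e),np.degrees(np.arctan2(e[1],e[0])))
a=c['image'][:150,130:400,::-1];cv2.imwrite('pics/w6z.png',cv2.resize(a,None,fx=2.9,fy=2.9,interpolation=cv2.INTER_CUBIC))
s=snap('side','s6');cv2.imwrite('pics/s6z.png',cv2.resize(s['image'][210:370,260:420,::-1],None,fx=3.7,fy=3.7,interpolation=cv2.INTER_CUBIC))
t=snap('top','t6');print(matpose(t));cv2.imwrite('pics/t6z.png',cv2.resize(t['image'][170:290,120:300,::-1],None,fx=4,fy=4,interpolation=cv2.INTER_CUBIC))
E
```

```text
mat ((500.4464416503906, 187.73318481445312), (141.021484375, 140.38592529296875), 80.05230712890625) [[419.1000061035156, 130.39999389648438], [557.4000244140625, 106.19999694824219], [581.7999877929688, 245.10000610351562], [443.5, 269.29998779296875]]
rim [[555.6 252.5  42. ]
 [463.6 264.6  42. ]]
92.80597636425337 -7.466730311121273
((495.4210205078125, 158.9442138671875), (80.1131591796875, 137.7958526611328), 80.0848617553711)
```

View pics/w6z.png

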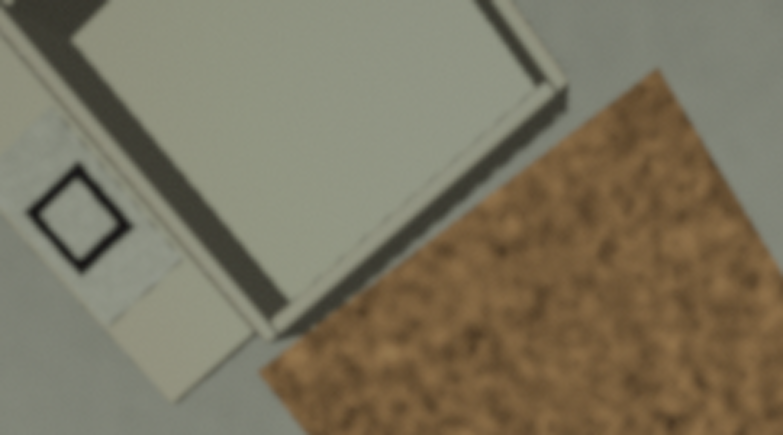

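View pics/t6z.png

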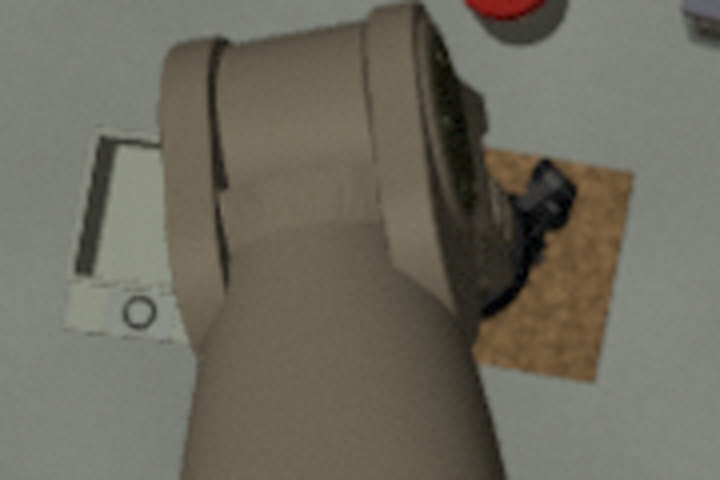

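View pics/s6z.png

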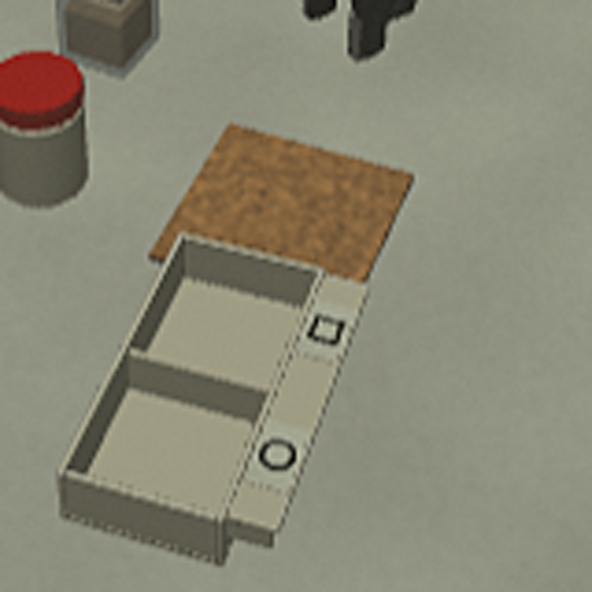

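Emit:
drive_tool(
  steps=[
    [[0.03,0.022,0.04,0,0,0],[0.06,0.044,0.08,0,0,0],[0.06,0.044,0.12,0,0,0],[0.06,0.044,0.135,0,0,0],[0.06,0.044,0.14,0,0,0],[0.06,0.044,0.14,0,0,0]],
  ],
  gripper=1,
)

```text
clock: 7.9
ee_pos: [542.0, 183.2, 9.3]
eef_rot: [-2.899, -1.208, 0.007]
contact_force: [0.5, -0.2, 0.6]
width: -0.0
```

Emit:
drive_tool(
  steps=[
    [[0,0,0.002,0,0,0],[0,0,0.003,0,0,0],[0,0,0.0035,0,0,0],[0,0,0.0035,0,0,0]],
  ],
)

```text
clock: 8.3
ee_pos: [544.1, 183.4, 8.9]
eef_rot: [2.9, 1.208, 0.002]
contact_force: [-0.8, -0.6, 0.5]
width: -0.3
```

Emit:
drive_tool(
  steps=[
    [[0,0,0.0015,0,0,0],[0,0,0.0025,0,0,0],[0,0,0.003,0,0,0],[0,0,0.0035,0,0,0],[0,0,0.0035,0,0,0]],
  ],
)

```text
clock: 8.8
ee_pos: [543.9, 183.3, 6.0]
eef_rot: [2.9, 1.208, 0.002]
contact_force: [-3.5, -0.6, 12.3]
width: 0.1
```

Emit:
drive_tool(
  steps=[
    [[0.001,-0.001,0,0,0,0],[0.002,-0.0015,0,0,0,0],[0.003,-0.0025,0,0,0,0],[0.004,-0.003,0,0,0,0],[0.005,-0.004,0,0,0,0],[0.0055,-0.0045,0,0,0,0],[0.006,-0.005,0,0,0,0],[0.006,-0.005,0,0,0,0]],
  ],
)

```text
clock: 9.6
ee_pos: [545.9, 189.5, 6.1]
eef_rot: [2.897, 1.204, 0.003]
contact_force: [-1.0, -6.7, 9.9]
width: 0.1
```

```bash
python3 - <<'E'
from top import *
c=snap('wrist','w7');to([500.9,189.4,4],45)
E
```

```text
pos [545.9 189.5   6.1] t 9.65 w -0.2 F [-0.5 -6.4  9.5]
shift m [-0.0318 -0.0318  0.0019] turn [ 0.26 -0.01  0.15]
```

View pics/w7.png

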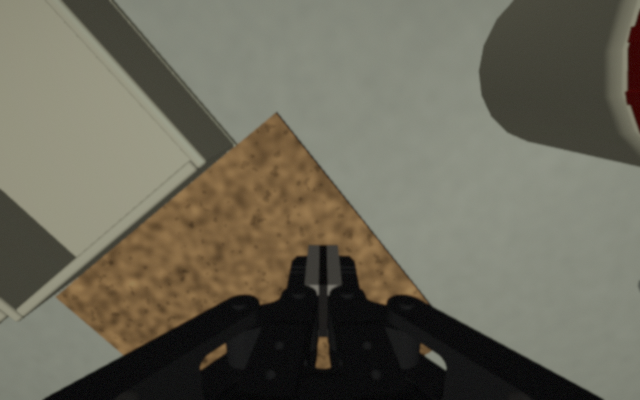

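Emit:
drive_tool(
  steps=[
    [[0,0,-0.01,0,0,0],[0,0,-0.05,0,0,0],[-0.03,-0.01,-0.09,0,0,0],[-0.06,-0.02,-0.13,0,0,0],[-0.09,-0.03,-0.15,0,0,0],[-0.09,-0.03,-0.15,0,0,0],[-0.09,-0.03,-0.15,0,0,0]],
  ],
)

```text
clock: 10.35
ee_pos: [459.9, 148.5, 155.5]
eef_rot: [2.9, 1.207, 0.004]
contact_force: [1.0, -0.0, -0.4]
width: -0.2
```

```bash
cat > wm.py <<'E'
from top import *
def wmat(c):
    hsv=cv2.cvtColor(c['image'],cv2.COLOR_RGB2HSV);H,S,V=[hsv[...,i].astype(int) for i in range(3)]
    m=(S>70)&(H<25)&(H>4);m[265:]=0
    return rect(c,m,6)
E
python3 - <<'E'
from wm import *
c=snap('wrist','w8')
r,p=wmat(c);print('mat',r,cv2.boxPoints(r).round(1).tolist())
a=c['image'][:270,130:500,::-1];cv2.imwrite('pics/w8z.png',cv2.resize(a,None,fx=2.1,fy=2.1,interpolation=cv2.INTER_CUBIC))
to([500.9,189.4,4],45)
E
```

```text
mat ((502.0197448730469, 190.63613891601562), (141.46044921875, 140.4854736328125), 83.22947692871094) [[423.8999938964844, 128.6999969482422], [563.4000244140625, 112.0999984741211], [580.0999755859375, 252.60000610351562], [440.6000061035156, 269.20001220703125]]
pos [460.  148.6 154.6] t 10.4 w 0.1 F [-0.3  0.1 -1. ]
shift m [0.0576 0.0002 0.1507] turn [ 0.03 -0.07  0.22]
```

View pics/w8z.png

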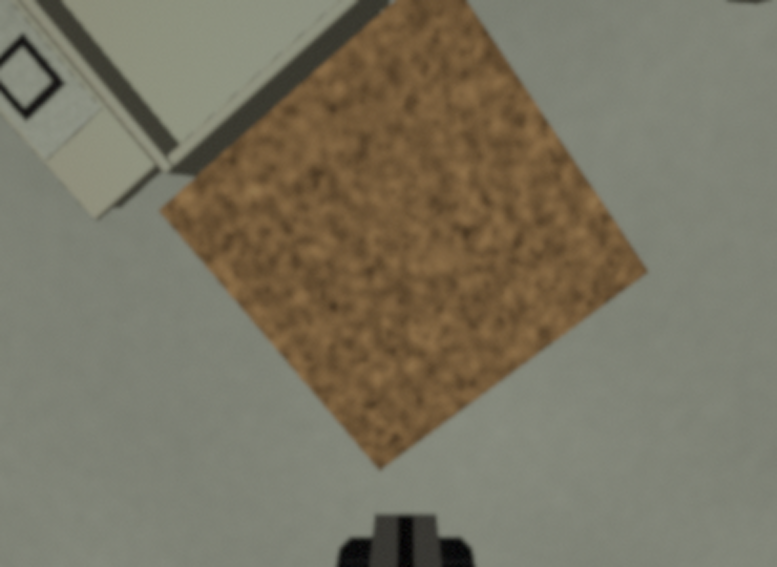

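```bash
python3 - <<'E'
from wm import *
to([576-40,-200-10,130],14.6)
E
```

```text
pos [460.  148.6 154.6] t 10.4 w 0.1 F [-0.3  0.1 -1. ]
shift m [-0.2011  0.3065  0.0245] turn [ 1.000e-02 -7.000e-02  3.062e+01]
```

Emit:
drive_tool(
  steps=[
    [[-0.201,0.3065,0.0,0,0,30.6],[-0.201,0.3065,0.0,0,0,30.6],[-0.201,0.3065,0.0,0,0,30.6],[-0.201,0.3065,0.0,0,0,30.6],[-0.201,0.3065,0.0,0,0,30.6],[-0.201,0.3065,0.0,0,0,30.6],[-0.201,0.3065,0.0,0,0,30.6],[-0.201,0.3065,0.024,0,0,30.6],[-0.201,0.3065,0.024,0,0,30.6],[-0.201,0.3065,0.024,0,0,30.6]],
  ],
  gripper=0.5,
)

```text
clock: 11.4
ee_pos: [534.8, -209.7, 128.2]
eef_rot: [-3.113, -0.398, 0.005]
contact_force: [0.5, 0.4, 0.7]
width: 42.8
```

```bash
python3 - <<'E'
from wm import *
c=snap('wrist','w9');to([576,-200,130],14.6)
E
```

```text
pos [ 535.3 -209.3  129.3] t 11.45 w 42.6 F [-0.3 -0.6 -0.2]
shift m [ 0.0417  0.0013 -0.0008] turn [-0.13  0.1   0.05]
```

View pics/w9.png

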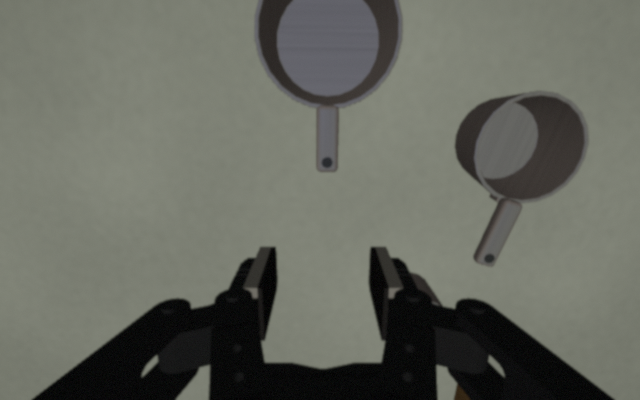

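```bash
python3 - <<'E'
from wm import *
c=load('w9')
p=onplane(c,[(328,108),(327,170),(327,162)],58);print(p.round(1));e=p[0]-p[1];print('yaw to cup',np.degrees(np.arctan2(e[1],e[0])))
u=e/np.linalg.norm(e);print('grasp',(p[1]+18*u).round(1),'axis',p[1]+84*u)
q=onplane(c,[(329,106)],48);print('rim near',q, 'axis',q+45*u)
r=onplane(c,[(255,30),(402,30)],48);print(r,np.linalg.norm(r[0]-r[1]))
# rim by ellipse points
E
```

```text
[[ 600.2 -196.    58. ]
 [ 562.7 -205.3   58. ]
 [ 567.7 -204.    58. ]]
yaw to cup 13.881499625265853
grasp [ 580.1 -201.    58. ] axis [ 644.21114578 -185.17969061   58.        ]
rim near [[ 601.24500291 -196.56066051   48.        ]] axis [[ 644.93073286 -185.76450382   48.        ]]
[[ 632.68782022 -142.16598221   48.        ]
 [ 654.8630897  -227.6624407    48.        ]] 88.32546060506782
```

```bash
python3 - <<'E'
from wm import *
to([579,-200.8,36],14.0)
E
```

```text
pos [ 535.3 -209.3  129.3] t 11.45 w 42.6 F [-0.3 -0.6 -0.2]
shift m [0.0446 0.0031 0.0932] turn [-0.13  0.11  0.65]
```

Emit:
drive_tool(
  steps=[
    [[0.0445,0.003,0.03,0,0,0.6],[0.0445,0.003,0.06,0,0,0.6],[0.0445,0.003,0.08,0,0,0.6],[0.0445,0.003,0.093,0,0,0.6],[0.0445,0.003,0.093,0,0,0.6],[0.0445,0.003,0.093,0,0,0.6]],
  ],
)

```text
clock: 12.05
ee_pos: [579.9, -201.4, 38.5]
eef_rot: [3.117, 0.385, 0.001]
contact_force: [0.8, 0.3, 0.3]
width: 42.5
```

Emit:
drive_tool(
  steps=[
    [[0,0,0,0,0,0],[0,0,0,0,0,0],[0,0,0,0,0,0],[0,0,0,0,0,0],[0,0,0,0,0,0]],
  ],
  gripper=1,
  grip_force=70,
)

```text
clock: 12.55
ee_pos: [580.3, -202.3, 39.1]
eef_rot: [3.117, 0.383, 0.004]
contact_force: [-2.0, 1.4, 6.4]
width: 12.1
```

```bash
python3 - <<'E'
from wm import *
c=snap('wrist','w10');to([576,-200,130],14.6)
E
```

```text
pos [ 580.3 -202.3   39.1] t 12.6 w 12.2 F [-0.9  0.9  6.9]
shift m [-0.0034 -0.0031 -0.0909] turn [ 0.08 -0.12 -0.58]
```

View pics/w10.png

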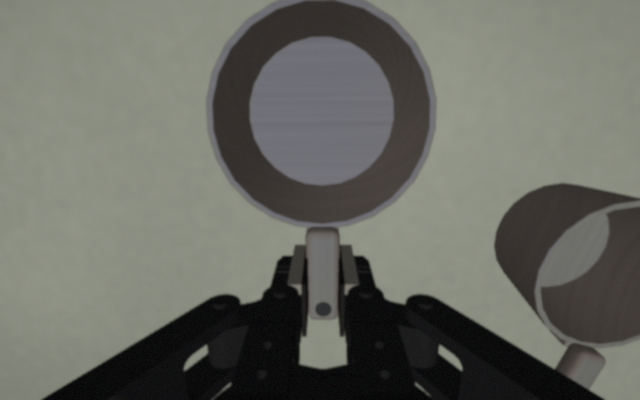

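Emit:
drive_tool(
  steps=[
    [[0,0,0,0,0,0],[0,0,0.002,0,0,0],[0,0,0.005,0,0,0],[0,0,0.006,0,0,0],[0,0,0.006,0,0,0]],
  ],
  gripper=0.6,
)

```text
clock: 13.1
ee_pos: [579.0, -201.7, 30.8]
eef_rot: [-3.118, -0.383, 0.002]
contact_force: [-0.4, 0.1, 0.1]
width: 34.5
```

Emit:
drive_tool(
  steps=[
    [[0,0,0,0,0,0],[0,0,0,0,0,0],[0,0,0,0,0,0],[0,0,0,0,0,0],[0,0,0,0,0,0]],
  ],
  gripper=1,
)

```text
clock: 13.6
ee_pos: [579.4, -201.9, 31.5]
eef_rot: [3.118, 0.384, 0.0]
contact_force: [-1.2, 0.9, 0.2]
width: 12.5
```

```bash
python3 - <<'E'
from wm import *
c=snap('wrist','w11');to([576,-200,130],14.0)
p=onplane(c,[(210,105),(436,105),(322,226),(322,-2)],48);print(p.round(1))
E
```

```text
pos [ 579.4 -201.9   31.5] t 13.65 w 12.6 F [-0.   1.1  0.1]
shift m [-0.0028 -0.0026 -0.0985] turn [0.01 0.01 0.03]
[[ 638.6 -145.1   48. ]
 [ 658.5 -224.9   48. ]
 [ 602.6 -196.1   48. ]
 [ 681.9 -176.3   48. ]]
```

View pics/w11.png

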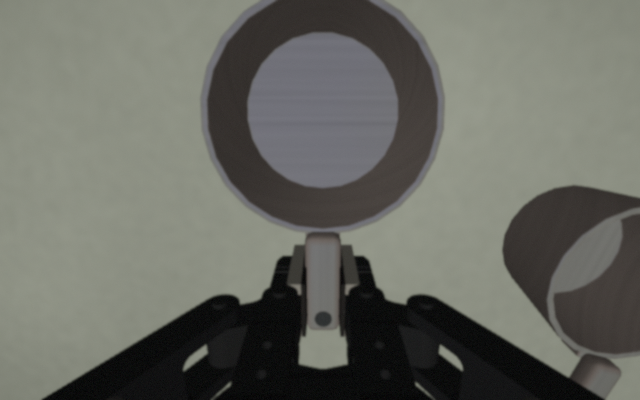

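```bash
cat > cupaxis.py <<'E'
from wm import *
def axis_from(c,pts,zr,rad=None):
    p=onplane(c,pts,zr)[:,:2]
    A=np.c_[2*p,np.ones(len(p))];x=np.linalg.lstsq(A,(p**2).sum(1),rcond=None)[0]
    return x[:2],2*np.sqrt(x[2]+x[0]**2+x[1]**2)
E
python3 - <<'E'
from cupaxis import *
c=load('w11');s=arm.state()
a,d=axis_from(c,[(202,108),(444,108),(322,232),(230,180),(415,180),(222,50),(424,50)],48);print(a,d)
M=R.from_rotvec(s['eef_rot']);print('in tool',M.inv().apply(np.array([*a,48])-s['ee_pos']))
E
```

```text
[ 642.83325939 -186.38484076] 86.46285925657432
in tool [ 65.31414273   0.3303323  -16.51533338]
```

Emit:
drive_tool(
  steps=[
    [[0,0,-0.01,0,0,0],[0,0,-0.035,0,0,0],[0,0,-0.07,0,0,0],[0,0,-0.11,0,0,0],[0,0,-0.11,0,0,0],[0,0,-0.11,0,0,0]],
  ],
)

```text
clock: 14.25
ee_pos: [580.3, -202.3, 143.2]
eef_rot: [3.116, 0.383, 0.004]
contact_force: [0.1, 0.3, -1.8]
width: 12.8
```

```bash
python3 - <<'E'
from cupaxis import *
to([468.8,133.8,140],60)
E
```

```text
pos [ 580.3 -202.3  143.2] t 14.25 w 12.8 F [ 0.1  0.3 -1.8]
shift m [-0.0267 -0.3531  0.0023] turn [  0.18  -0.08 -45.98]
```

Emit:
drive_tool(
  steps=[
    [[-0.002,-0.02,0,0,0,-3],[-0.004,-0.055,0,0,0,-8],[-0.007,-0.095,0,0,0,-13],[-0.01,-0.135,0,0,0,-18],[-0.013,-0.175,0,0,0,-23],[-0.016,-0.215,0,0,0,-28],[-0.019,-0.255,0,0,0,-33],[-0.022,-0.295,0,0,0,-39],[-0.025,-0.33,0,0,0,-43],[-0.0265,-0.35,0,0,0,-46],[-0.0265,-0.353,0,0,0,-46],[-0.0265,-0.353,0,0,0,-46]],
  ],
)

```text
clock: 15.45
ee_pos: [467.3, 134.4, 140.4]
eef_rot: [-2.72, -1.572, 0.003]
contact_force: [-0.1, -0.2, -1.7]
width: 12.8
```

```bash
python3 - <<'E'
from cupaxis import *
to([468.8,133.8,42],60)
c=snap('wrist','w12')
E
```

```text
pos [467.3 134.4 140.4] t 15.45 w 12.8 F [-0.1 -0.2 -1.7]
shift m [0.0004 0.0018 0.0984] turn [-0.08  0.09  0.05]
```

View pics/w12.png

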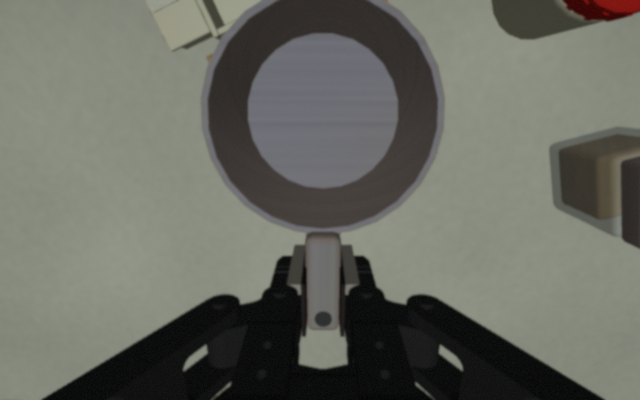

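Emit:
drive_tool(
  steps=[
    [[0,0.002,0.04,0,0,0],[0,0.002,0.075,0,0,0],[0,0.002,0.09,0,0,0],[0,0.002,0.096,0,0,0],[0,0.002,0.098,0,0,0],[0,0.002,0.099,0,0,0],[0,0.002,0.1,0,0,0],[0,0.002,0.1,0,0,0]],
  ],
)

```text
clock: 16.3
ee_pos: [470.7, 133.2, 42.2]
eef_rot: [2.72, 1.571, 0.002]
contact_force: [-1.4, -0.7, -0.9]
width: 12.4
```

Emit:
drive_tool(
  steps=[
    [[-0.001,0,0.002,0,0,0],[-0.001,0,0.003,0,0,0],[-0.001,0,0.004,0,0,0],[-0.001,0,0.004,0,0,0]],
  ],
)

```text
clock: 16.7
ee_pos: [469.5, 132.3, 37.5]
eef_rot: [2.72, 1.571, 0.0]
contact_force: [-0.4, -0.0, -0.6]
width: 12.9
```

Emit:
drive_tool(
  steps=[
    [[0,0,0.0005,0,0,0],[0,0,0.001,0,0,0],[0,0,0.001,0,0,0]],
  ],
)

```text
clock: 17.0
ee_pos: [469.4, 132.1, 37.3]
eef_rot: [2.72, 1.571, 0.0]
contact_force: [-4.5, -1.2, 7.6]
width: 12.8
```

Emit:
drive_tool(
  steps=[
    [[0,0,0,0,0,0],[0,0,0,0,0,0],[0,0,0,0,0,0]],
  ],
  gripper=0.65,
)

```text
clock: 17.3
ee_pos: [469.5, 132.4, 36.4]
eef_rot: [2.72, 1.571, 0.0]
contact_force: [-0.3, 0.6, -0.6]
width: 30.1
```

Emit:
drive_tool(
  steps=[
    [[0,0,-0.02,0,0,0],[0,0,-0.06,0,0,0],[-0.02,0,-0.11,0,0,0],[-0.05,0,-0.12,0,0,0],[-0.05,0,-0.12,0,0,0],[-0.05,0,-0.12,0,0,0]],
  ],
)

```text
clock: 17.9
ee_pos: [444.7, 88.8, 156.7]
eef_rot: [2.721, 1.57, 0.002]
contact_force: [0.2, 0.0, -0.3]
width: 29.8
```

```bash
python3 - <<'E'
from cupaxis import *
to([468.8,133.8,42],60)
c=snap('wrist','w13')
E
```

```text
pos [444.7  88.8 156.7] t 17.9 w 29.8 F [ 0.2  0.  -0.3]
shift m [ 0.0509 -0.0018  0.1148] turn [ 0.06 -0.05 -0.04]
```

View pics/w13.png

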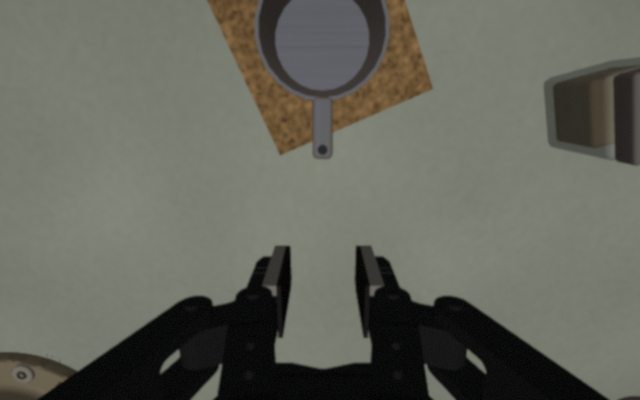

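```bash
python3 - <<'E'
from cupaxis import *
t=snap('top','t13')
to([500,-332,140],0)
cv2.imwrite('pics/t13z.png',t['image'][60:310,90:560,::-1])
E
```

```text
pos [444.3  89.3 155.7] t 18.0 w 29.7 F [ 0.4 -0.8 -0.1]
shift m [-0.3371  0.2587  0.0156] turn [-3.000e-02  4.000e-02  6.003e+01]
```

View pics/t13z.png

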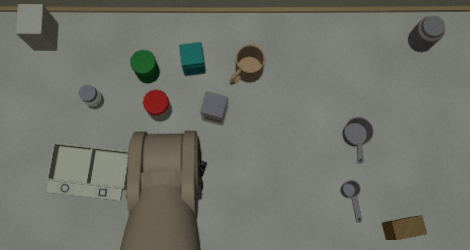

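Emit:
drive_tool(
  steps=[
    [[-0.337,0.2585,0.0,0,0,60],[-0.337,0.2585,0.0,0,0,60],[-0.337,0.2585,0.0,0,0,60],[-0.337,0.2585,0.0,0,0,60],[-0.337,0.2585,0.0,0,0,60],[-0.337,0.2585,0.0,0,0,60],[-0.337,0.2585,0.0,0,0,60],[-0.337,0.2585,0.0,0,0,60],[-0.337,0.2585,0.015,0,0,60],[-0.337,0.2585,0.015,0,0,60],[-0.337,0.2585,0.015,0,0,60],[-0.337,0.2585,0.015,0,0,60]],
  ],
  gripper=0.5,
)

```text
clock: 19.2
ee_pos: [500.0, -330.5, 140.8]
eef_rot: [-3.14, -0.003, 0.002]
contact_force: [-1.3, 0.0, 0.5]
width: 42.7
```

```bash
python3 - <<'E'
from cupaxis import *
c=snap('wrist','w14');to([539,-332,130],0)
E
```

```text
pos [ 500.2 -330.5  141.3] t 19.25 w 42.9 F [-0.5  0.2  0. ]
shift m [0.0388 0.0015 0.0113] turn [-0.04  0.03  0.12]
```

View pics/w14.png

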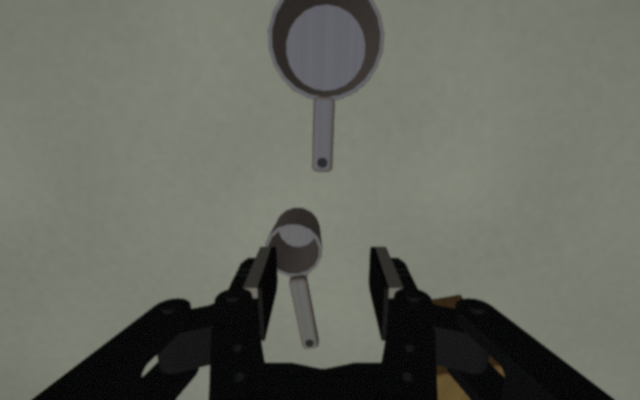

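```bash
python3 - <<'E'
from cupaxis import *
c=load('w14')
p=onplane(c,[(324.5,99),(322,170)],58);print(p.round(1));e=p[0]-p[1];ya=np.degrees(np.arctan2(e[1],e[0]));print('yaw to cup',ya)
u=e/np.linalg.norm(e);g=p[1]+18*u;print('grasp',g.round(1),'axis',p[1]+84*u)
to([g[0]-1.5,g[1],31.5],ya)
E
```

```text
[[ 572.  -331.8   58. ]
 [ 525.4 -330.2   58. ]]
yaw to cup -1.9208006717232111
grasp [ 543.4 -330.8   58. ] axis [ 609.40271576 -333.0380819    58.        ]
pos [ 500.2 -330.5  141.3] t 19.25 w 42.9 F [-0.5  0.2  0. ]
shift m [0.0418 0.0004 0.1098] turn [-0.04  0.03  2.05]
```

Emit:
drive_tool(
  steps=[
    [[0.042,0.0005,0.03,0,0,2],[0.042,0.0005,0.065,0,0,2],[0.042,0.0005,0.09,0,0,2],[0.042,0.0005,0.104,0,0,2],[0.042,0.0005,0.109,0,0,2],[0.042,0.0005,0.109,0,0,2],[0.042,0.0005,0.109,0,0,2]],
  ],
)

```text
clock: 19.95
ee_pos: [542.9, -333.1, 34.2]
eef_rot: [3.139, -0.054, 0.003]
contact_force: [-0.0, -0.3, 0.1]
width: 42.6
```

Emit:
drive_tool(
  steps=[
    [[0,0,0,0,0,0],[0,0,0,0,0,0],[0,0,0,0,0,0],[0,0,0,0,0,0],[0,0,0,0,0,0]],
  ],
  gripper=1,
)

```text
clock: 20.45
ee_pos: [542.5, -333.3, 33.7]
eef_rot: [3.14, -0.055, 0.002]
contact_force: [-0.7, -0.2, 5.8]
width: 12.8
```

```bash
python3 - <<'E'
from cupaxis import *
c=snap('wrist','w15');to([539,-332,130],-1.9)
E
```

```text
pos [ 542.5 -333.3   33.7] t 20.5 w 12.4 F [-0.7 -0.2  6.5]
shift m [-0.0034 -0.001  -0.0963] turn [ 0.09 -0.09 -0.09]
```

View pics/w15.png

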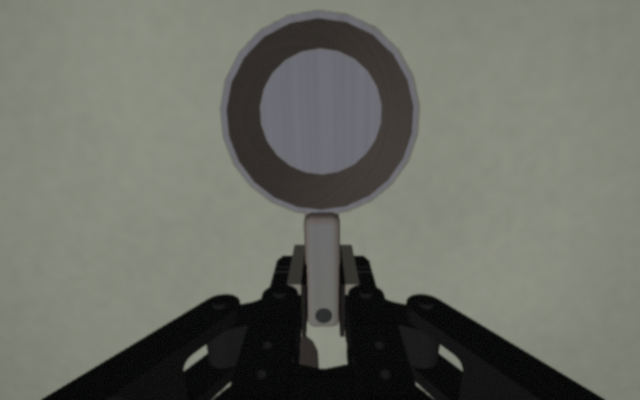

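```bash
python3 - <<'E'
from cupaxis import *
c=load('w15');s=arm.state()
a,d=axis_from(c,[(221,112),(419,112),(320,213),(320,10),(250,183),(391,183),(249,42),(391,42)],48);print(a,d)
M=R.from_rotvec(s['eef_rot']);print('in tool',M.inv().apply(np.array([*a,48])-s['ee_pos']))
c=load('w13')
a,d=axis_from(c,[(255,30),(388,30),(322,101),(277,79),(367,79)],54);print('cup1 nest',a,d)
E
```

```text
[ 608.0502603  -334.92823842] 73.7800305051024
in tool [ 65.56509267  -0.61327413 -14.17167473]
cup1 nest [501.78421634 188.91542887] 87.72074181186555
```

Emit:
drive_tool(
  steps=[
    [[0,0,-0.01,0,0,0],[0,0,-0.035,0,0,0],[0,0,-0.07,0,0,0],[0,0,-0.11,0,0,0],[0,0,-0.13,0,0,0],[0,0,-0.13,0,0,0],[0,0,-0.13,0,0,0]],
  ],
)

```text
clock: 21.2
ee_pos: [541.8, -332.5, 162.4]
eef_rot: [3.141, -0.054, -0.0]
contact_force: [0.3, -0.4, -1.6]
width: 12.9
```

```bash
python3 - <<'E'
from cupaxis import *
c=snap('wrist','w16')
to([535,132,160],120)
E
```

```text
pos [ 541.3 -332.   161.2] t 21.25 w 12.5 F [-0.9  0.3 -1.9]
shift m [-0.0222 -0.4635  0.0018] turn [-1.5000e-01 -1.0000e-02 -1.2198e+02]
```

View pics/w16.png

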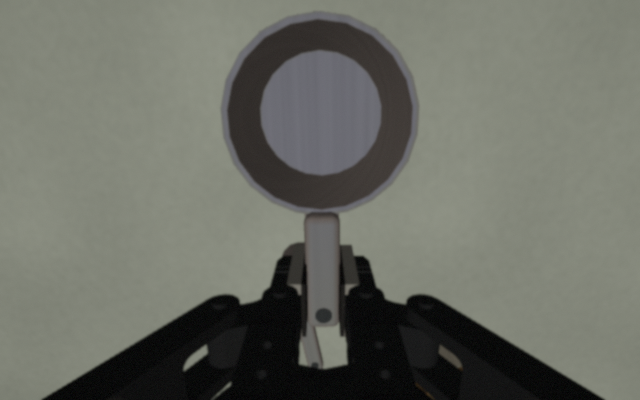

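Emit:
drive_tool(
  steps=[
    [[-0.001,-0.02,0,0,0,-5],[-0.003,-0.055,0,0,0,-13],[-0.005,-0.09,0,0,0,-21],[-0.007,-0.125,0,0,0,-29],[-0.009,-0.16,0,0,0,-37],[-0.011,-0.195,0,0,0,-45],[-0.012,-0.23,0,0,0,-53],[-0.013,-0.265,0,0,0,-61],[-0.015,-0.3,0,0,0,-69],[-0.016,-0.335,0,0,0,-77],[-0.018,-0.36,0,0,0,-84],[-0.019,-0.38,0,0,0,-90]],
  ],
)

```text
clock: 22.45
ee_pos: [534.3, 49.7, 160.3]
eef_rot: [-2.25, -2.188, 0.004]
contact_force: [1.1, -0.3, -2.1]
width: 12.6
```

```bash
python3 - <<'E'
from cupaxis import *
to([535.3,132.5,130],120)
E
```

```text
pos [534.3  49.7 160.3] t 22.45 w 12.6 F [ 1.1 -0.3 -2.1]
shift m [ 0.0828 -0.0012  0.0303] turn [ -0.23  -0.08 -31.63]
```

Emit:
drive_tool(
  steps=[
    [[0.025,-0.001,0,0,0,-8],[0.05,-0.001,0,0,0,-16],[0.07,-0.001,0.01,0,0,-24],[0.08,-0.001,0.03,0,0,-30],[0.083,-0.001,0.05,0,0,-31.7],[0.083,-0.001,0.06,0,0,-31.7],[0.083,-0.001,0.06,0,0,-31.7],[0.083,-0.001,0.06,0,0,-31.7]],
  ],
)

```text
clock: 23.25
ee_pos: [537.6, 130.5, 102.1]
eef_rot: [-1.578, -2.715, 0.001]
contact_force: [0.6, -0.3, -1.7]
width: 12.5
```

```bash
python3 - <<'E'
from cupaxis import *
to([535.3,132.5,43.5],120)
c=snap('wrist','w17')
E
```

```text
pos [537.6 130.5 102.1] t 23.25 w 12.5 F [ 0.6 -0.3 -1.7]
shift m [ 0.0029 -0.001   0.0586] turn [-0.07 -0.02 -0.34]
```

View pics/w17.png

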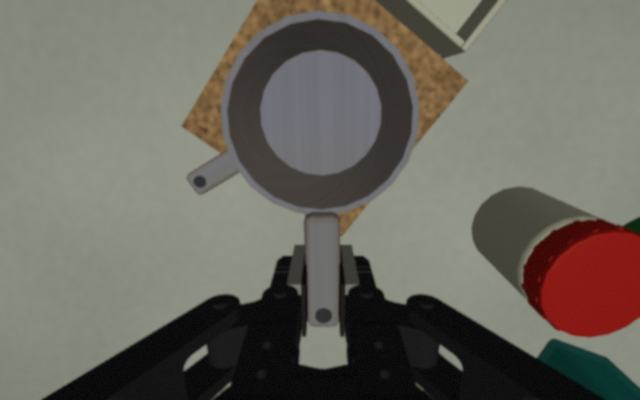

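Emit:
drive_tool(
  steps=[
    [[0.003,-0.001,0.005,0,0,-0.3],[0.003,-0.001,0.01,0,0,-0.3],[0.003,-0.001,0.02,0,0,-0.3],[0.003,-0.001,0.03,0,0,-0.3],[0.003,-0.001,0.038,0,0,-0.3],[0.003,-0.001,0.045,0,0,-0.3],[0.003,-0.001,0.045,0,0,-0.3],[0.003,-0.001,0.045,0,0,-0.3]],
  ],
)

```text
clock: 24.1
ee_pos: [535.5, 133.0, 57.2]
eef_rot: [-1.57, -2.721, 0.001]
contact_force: [0.5, 0.3, -0.4]
width: 12.6
```

Emit:
drive_tool(
  steps=[
    [[0,0,0.004,0,0,0],[0,0,0.007,0,0,0],[0,0,0.01,0,0,0],[0,0,0.012,0,0,0],[0,0,0.012,0,0,0],[0,0,0.012,0,0,0]],
  ],
)

```text
clock: 24.7
ee_pos: [535.6, 132.9, 45.4]
eef_rot: [-1.57, -2.721, 0.0]
contact_force: [-0.2, 0.8, -0.7]
width: 12.8
```

Emit:
drive_tool(
  steps=[
    [[0,0,0.001,0,0,0],[0,0,0.0015,0,0,0],[0,0,0.002,0,0,0],[0,0,0.002,0,0,0]],
  ],
)

```text
clock: 25.1
ee_pos: [536.0, 132.8, 44.0]
eef_rot: [1.57, 2.72, 0.0]
contact_force: [0.7, -1.2, 3.8]
width: 12.7
```

Contact on the floor as expected (z 44 ≈ 43.7). Release and back off.

Emit:
drive_tool(
  steps=[
    [[0,0,0,0,0,0],[0,0,0,0,0,0],[0,0,0,0,0,0]],
  ],
  gripper=0.65,
)

```text
clock: 25.4
ee_pos: [535.4, 133.0, 43.3]
eef_rot: [-1.57, -2.721, 0.0]
contact_force: [-0.2, 0.3, -0.3]
width: 29.7
```

Emit:
drive_tool(
  steps=[
    [[0,0,-0.02,0,0,0],[0,0,-0.06,0,0,0],[-0.02,0,-0.11,0,0,0],[-0.05,0,-0.11,0,0,0],[-0.05,0,-0.11,0,0,0],[-0.05,0,-0.11,0,0,0]],
  ],
)

```text
clock: 26.0
ee_pos: [560.5, 89.3, 153.2]
eef_rot: [-1.572, -2.719, 0.0]
contact_force: [0.0, 0.5, -0.8]
width: 29.8
```

```bash
python3 - <<'E'
from cupaxis import *
c=snap('wrist','w18');t=snap('top','t18')
to([457-66-35,-310,140],11.5)
E
```

```text
pos [559.4  90.  152.4] t 26.1 w 29.9 F [-0.3  1.  -0.3]
shift m [-0.2445 -0.3763  0.0128] turn [-1.6000e-01  6.0000e-02  1.0853e+02]
```

View pics/w18.png

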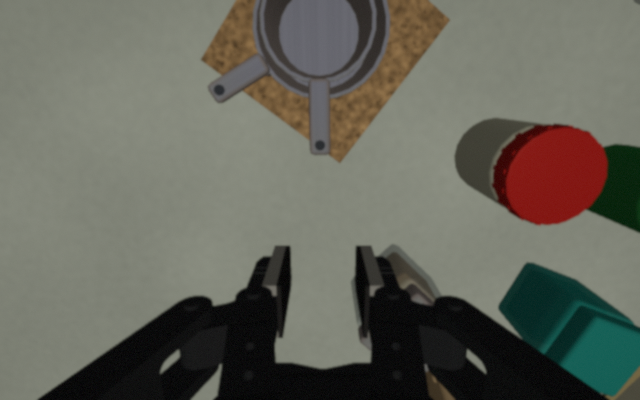

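View pics/t18.png

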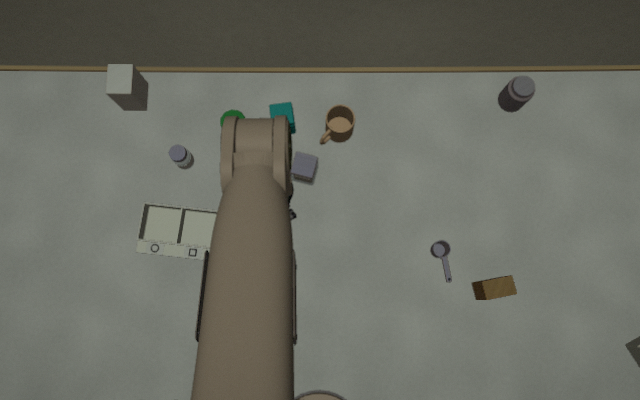

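Emit:
drive_tool(
  steps=[
    [[-0.245,-0.376,0.0,0,0,108.5],[-0.245,-0.376,0.0,0,0,108.5],[-0.245,-0.376,0.0,0,0,108.5],[-0.245,-0.376,0.0,0,0,108.5],[-0.245,-0.376,0.0,0,0,108.5],[-0.245,-0.376,0.0,0,0,108.5],[-0.245,-0.376,0.0,0,0,108.5],[-0.245,-0.376,0.0,0,0,108.5],[-0.245,-0.376,0.0,0,0,108.5],[-0.245,-0.376,0.0,0,0,108.5],[-0.245,-0.376,0.0,0,0,108.5],[-0.245,-0.376,0.0,0,0,108.5]],
  ],
  gripper=0.5,
)

```text
clock: 27.3
ee_pos: [356.9, -309.8, 152.4]
eef_rot: [-3.107, -0.45, 0.002]
contact_force: [-0.8, -0.0, -0.6]
width: 42.6
```

```bash
python3 - <<'E'
from cupaxis import *
to([357,-322,135],11.5)
E
```

```text
pos [ 356.9 -309.8  152.4] t 27.3 w 42.6 F [-0.8 -0.  -0.6]
shift m [-0.0033  0.0118  0.0174] turn [-0.13  0.05  5.  ]
```

Emit:
drive_tool(
  steps=[
    [[-0.003,0.01,0.017,0,0,5],[-0.003,0.01,0.017,0,0,5],[-0.003,0.01,0.017,0,0,5]],
  ],
)

```text
clock: 27.6
ee_pos: [357.3, -319.6, 135.7]
eef_rot: [-3.122, -0.33, 0.002]
contact_force: [0.9, 0.0, 0.1]
width: 42.6
```

```bash
python3 - <<'E'
from cupaxis import *
c=snap('wrist','w19');to([392,-317,135],11.5)
E
```

```text
pos [ 357.5 -319.9  136.2] t 27.65 w 42.6 F [-0.1 -1.  -0.8]
shift m [0.0343 0.0043 0.0012] turn [-0.09  0.03  0.54]
```

View pics/w19.png

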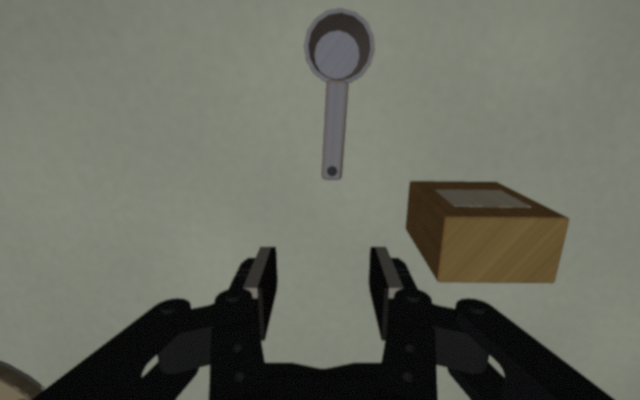

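```bash
python3 - <<'E'
from cupaxis import *
c=load('w19')
p=onplane(c,[(338,82),(331.5,178)],58);print(p.round(1));e=p[0]-p[1];ya=np.degrees(np.arctan2(e[1],e[0]));print('yaw to cup',ya)
u=e/np.linalg.norm(e);g=p[1]+18*u;print('grasp',g.round(1),'axis',p[1]+84*u)
a,d=axis_from(c,[(305,46),(374,46),(339,8),(339,83)],48);print(a,d)
print('packet',onplane(c,[(410,182),(407,225),(440,281)],0).round(0).tolist(),onplane(c,[(443,217),(568,217)],90).round(0).tolist())
to([g[0]-1,g[1],31.5],ya)
E
```

```text
[[ 439.6 -311.8   58. ]
 [ 379.1 -321.1   58. ]]
yaw to cup 8.699522441231476
grasp [ 396.9 -318.4   58. ] axis [ 462.1321276  -308.37403382   58.        ]
[ 460.81170659 -308.38512488] 43.41955262597883
packet [[376.0, -392.0, 0.0], [338.0, -400.0, 0.0], [290.0, -446.0, 0.0]] [[377.0, -389.0, 90.0], [393.0, -462.0, 90.0]]
pos [ 357.5 -319.9  136.2] t 27.65 w 42.6 F [-0.1 -1.  -0.8]
shift m [0.0379 0.0066 0.1047] turn [-0.09  0.03  3.34]
```

Packet's nearest face is 70 mm from the grasp, enough for the 36 mm half-span of the fingers.

Emit:
drive_tool(
  steps=[
    [[0.038,0.0065,0.03,0,0,3.3],[0.038,0.0065,0.065,0,0,3.3],[0.038,0.0065,0.085,0,0,3.3],[0.038,0.0065,0.1,0,0,3.3],[0.038,0.0065,0.104,0,0,3.3],[0.038,0.0065,0.104,0,0,3.3],[0.038,0.0065,0.104,0,0,3.3]],
  ],
)

```text
clock: 28.35
ee_pos: [396.8, -320.0, 33.5]
eef_rot: [3.131, 0.236, 0.002]
contact_force: [0.3, -0.6, -0.3]
width: 42.8
```

Emit:
drive_tool(
  steps=[
    [[0,0,0,0,0,0],[0,0,0,0,0,0],[0,0,0,0,0,0],[0,0,0,0,0,0],[0,0,0,0,0,0]],
  ],
  gripper=1,
)

```text
clock: 28.85
ee_pos: [396.4, -320.2, 33.1]
eef_rot: [3.131, 0.235, 0.001]
contact_force: [-1.8, -1.0, 5.7]
width: 12.8
```

Emit:
drive_tool(
  steps=[
    [[0,0,-0.01,0,0,0],[0,0,-0.035,0,0,0],[0,0,-0.07,0,0,0],[0,0,-0.11,0,0,0],[0,0,-0.13,0,0,0],[0,0,-0.13,0,0,0],[0,0,-0.13,0,0,0]],
  ],
)

```text
clock: 29.55
ee_pos: [396.1, -319.3, 162.4]
eef_rot: [-3.133, -0.236, -0.0]
contact_force: [-1.1, 0.8, -1.5]
width: 12.7
```

```bash
python3 - <<'E'
from cupaxis import *
c=snap('wrist','w20');print(arm.state()['ee_pos'],arm.state()['qpos'])
E
```

```text
[ 395.61206654 -318.83280099  161.41490611] [-8.36476673e-01  2.19239900e-01 -2.54064369e-01  1.09938935e+00
  4.46506136e-05  2.15509807e+00]
```

View pics/w20.png

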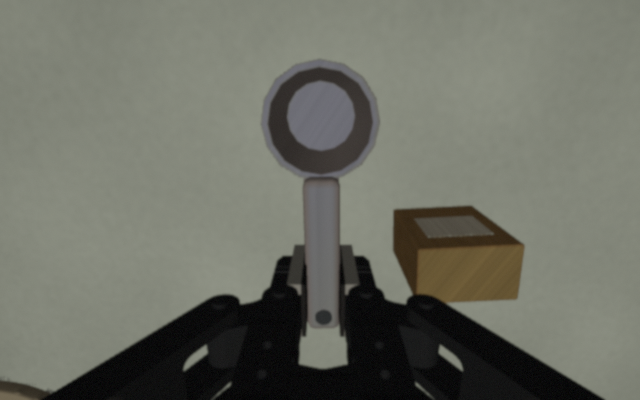

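```bash
python3 - <<'E'
from cupaxis import *
c=load('w20');s=arm.state()
a,d=axis_from(c,[(262,119),(380,119),(321,180),(321,59)],s['ee_pos'][2]+14.9);print(a,d)
M=R.from_rotvec(s['eef_rot']);t=M.inv().apply(np.array([*a,s['ee_pos'][2]+14.9])-s['ee_pos']);print('in tool',t)
to([502.1+t[0],189.3-t[1],160],180)
E
```

```text
[ 460.06342869 -309.28822718] 44.39906035633882
in tool [ 65.13889019   0.17125734 -14.96604916]
pos [ 395.6 -318.8  161.4] t 29.6 w 12.7 F [ 0.5  0.3 -1. ]
shift m [ 0.2456 -0.4766  0.0019] turn [-1.000e-01 -1.300e-01 -1.714e+02]
```

Emit:
drive_tool(
  steps=[
    [[0.006,-0.012,0,0,0,-4],[0.018,-0.034,0,0,0,-11],[0.03,-0.058,0,0,0,-19],[0.042,-0.082,0,0,0,-27],[0.055,-0.106,0,0,0,-35],[0.067,-0.13,0,0,0,-43],[0.08,-0.155,0,0,0,-51],[0.092,-0.18,0,0,0,-59],[0.105,-0.204,0,0,0,-67],[0.117,-0.228,0,0,0,-75],[0.13,-0.252,0,0,0,-83],[0.142,-0.275,0,0,0,-91]],
  ],
)

```text
clock: 30.8
ee_pos: [494.4, -25.0, 160.4]
eef_rot: [-2.019, -2.403, 0.003]
contact_force: [0.9, 0.8, -0.9]
width: 12.8
```

```bash
python3 - <<'E'
from cupaxis import *
to([567.2,189.1,160],180)
E
```

```text
pos [494.4 -25.  160.4] t 30.8 w 12.8 F [ 0.9  0.8 -0.9]
shift m [0.1983 0.1086 0.0003] turn [ -0.11  -0.21 -80.07]
```

Emit:
drive_tool(
  steps=[
    [[0.02,0.011,0,0,0,-8],[0.042,0.023,0,0,0,-16],[0.065,0.035,0,0,0,-24],[0.088,0.048,0,0,0,-32],[0.11,0.06,0,0,0,-40],[0.13,0.071,0,0,0,-48],[0.15,0.082,0,0,0,-56],[0.17,0.093,0,0,0,-64],[0.187,0.102,0,0,0,-72],[0.198,0.1085,0,0,0,-80],[0.198,0.1085,0.02,0,0,-80],[0.198,0.1085,0.03,0,0,-80]],
  ],
)

```text
clock: 32.0
ee_pos: [567.7, 187.1, 129.0]
eef_rot: [-0.01, -3.137, 0.002]
contact_force: [-0.8, -0.3, -0.9]
width: 12.3
```

Emit:
drive_tool(
  steps=[
    [[0,0,0.01,0,0,0],[0,0,0.015,0,0,0],[0,0,0.015,0,0,0],[0,0,0.015,0,0,0]],
  ],
)

```text
clock: 32.4
ee_pos: [569.7, 186.6, 117.7]
eef_rot: [0.012, 3.141, -0.0]
contact_force: [0.1, -0.6, -0.0]
width: 12.7
```

```bash
python3 - <<'E'
from cupaxis import *
c=snap('wrist','w21')
to([567.2,189.1,47.5],180)
E
```

```text
pos [569.9 186.7 118.1] t 32.45 w 12.7 F [-0.   1.1 -1. ]
shift m [0.0028 0.0023 0.0705] turn [ 0.01  0.06 -0.43]
```

View pics/w21.png

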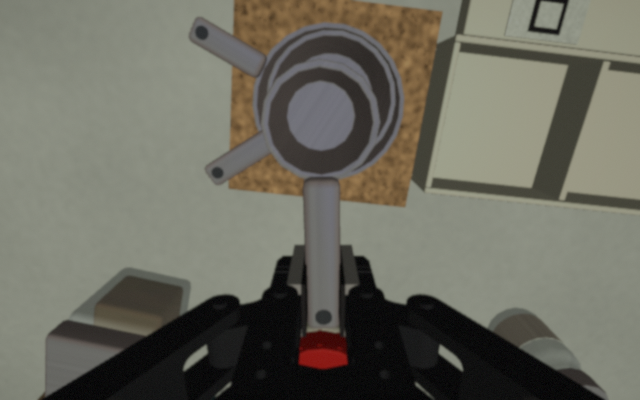

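```bash
python3 - <<'E'
from cupaxis import *
c=load('w21')
print(axis_from(c,[(253,97),(403,97),(328,23),(274,48),(382,48)],54))
E
```

```text
(array([500.8543558 , 189.87251896]), np.float64(88.7684042407382))
```

Emit:
drive_tool(
  steps=[
    [[0.003,0.002,0.005,0,0,0],[0.003,0.002,0.01,0,0,0],[0.003,0.002,0.015,0,0,0],[0.003,0.002,0.015,0,0,0]],
  ],
)

```text
clock: 32.85
ee_pos: [565.8, 188.8, 101.4]
eef_rot: [-0.011, -3.14, 0.001]
contact_force: [-0.8, 0.1, -1.2]
width: 13.0
```

Emit:
drive_tool(
  steps=[
    [[0.0,0,0.01,0,0,0],[0,0,0.02,0,0,0],[0,0,0.03,0,0,0],[0,0,0.04,0,0,0],[0,0,0.048,0,0,0],[0,0,0.051,0,0,0],[0,0,0.051,0,0,0],[0,0,0.051,0,0,0]],
  ],
)

```text
clock: 33.65
ee_pos: [566.8, 188.9, 51.7]
eef_rot: [0.011, 3.141, -0.0]
contact_force: [1.0, 0.2, -0.8]
width: 12.7
```

Emit:
drive_tool(
  steps=[
    [[0,0,0.002,0,0,0],[0,0,0.003,0,0,0],[0,0,0.004,0,0,0],[0,0,0.004,0,0,0],[0,0,0.005,0,0,0],[0,0,0.005,0,0,0]],
  ],
)

```text
clock: 34.25
ee_pos: [567.3, 188.9, 47.2]
eef_rot: [0.011, 3.14, 0.0]
contact_force: [0.8, 0.2, 4.1]
width: 12.6
```

Emit:
drive_tool(
  steps=[
    [[0,0,0,0,0,0],[0,0,0,0,0,0],[0,0,0,0,0,0]],
  ],
  gripper=0.65,
)

```text
clock: 34.55
ee_pos: [566.1, 188.8, 46.0]
eef_rot: [-0.011, -3.141, 0.0]
contact_force: [-0.5, -0.2, -0.4]
width: 30.1
```

Emit:
drive_tool(
  steps=[
    [[0,0,-0.02,0,0,0],[0,0,-0.06,0,0,0],[0,0,-0.1,0,0,0],[-0.02,0,-0.11,0,0,0],[-0.03,0,-0.11,0,0,0],[-0.03,0,-0.11,0,0,0]],
  ],
)

```text
clock: 35.15
ee_pos: [597.3, 188.5, 155.4]
eef_rot: [-0.012, -3.141, 0.0]
contact_force: [-0.7, -0.0, 0.0]
width: 30.2
```

```bash
python3 - <<'E'
from cupaxis import *
c=snap('wrist','w22');s=snap('side','s22')
cv2.imwrite('pics/s22z.png',cv2.resize(s['image'][170:370,180:440,::-1],None,fx=3,fy=3))
to([666,37,150],15)
E
```

```text
pos [595.1 188.4 154.2] t 35.25 w 30.1 F [-0.5  0.1 -0.4]
shift m [-0.0721 -0.1509  0.004 ] turn [-3.5000e-01  2.0000e-02  1.6458e+02]
```

View pics/w22.png

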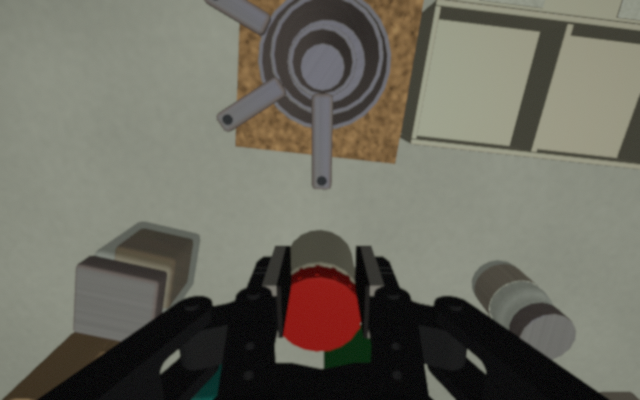

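View pics/s22z.png

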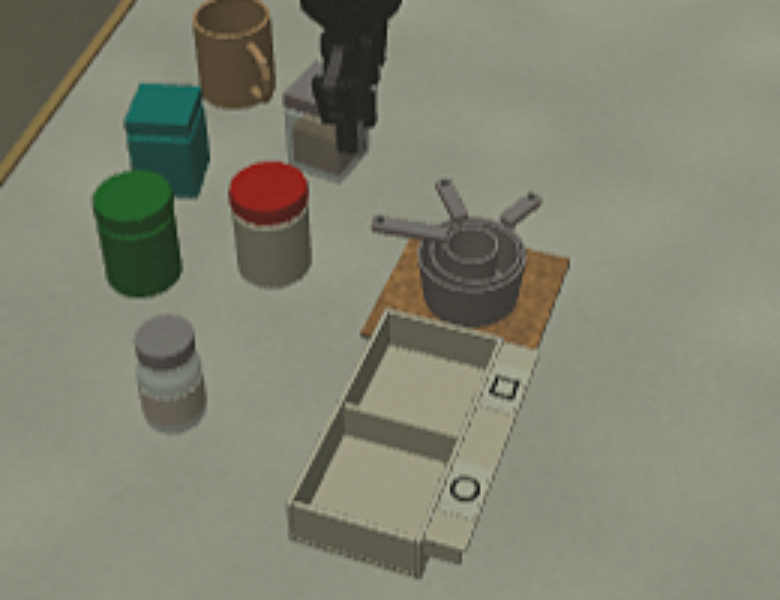

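```bash
python3 - <<'E'
from cupaxis import *
to([650,-25,190],75.4)
E
```

```text
pos [595.1 188.4 154.2] t 35.25 w 30.1 F [-0.5  0.1 -0.4]
shift m [-0.0564 -0.213  -0.0359] turn [ -0.25  -0.13 104.18]
```

Emit:
drive_tool(
  steps=[
    [[-0.01,-0.02,-0.036,0,0,8.5],[-0.056,-0.213,-0.036,0,0,104],[-0.056,-0.213,-0.036,0,0,104],[-0.056,-0.213,-0.036,0,0,104],[-0.056,-0.213,-0.036,0,0,104],[-0.056,-0.213,-0.036,0,0,104],[-0.056,-0.213,-0.036,0,0,104],[-0.056,-0.213,-0.036,0,0,104],[-0.056,-0.213,-0.036,0,0,104],[-0.056,-0.213,-0.036,0,0,104],[-0.056,-0.213,-0.036,0,0,104],[-0.056,-0.213,-0.036,0,0,104]],
  ],
  gripper=0,
)

```text
clock: 36.45
ee_pos: [649.3, -24.2, 190.4]
eef_rot: [-2.47, -1.937, 0.004]
contact_force: [0.2, -0.4, -0.5]
width: 85.4
```

Emit:
drive_tool(
  steps=[
    [[0,0,0,0,0,1],[0,0,0,0,0,1],[0,0,0,0,0,1]],
  ],
)

```text
clock: 36.75
ee_pos: [650.5, -24.5, 191.8]
eef_rot: [-2.48, -1.927, 0.001]
contact_force: [0.1, 0.8, -0.2]
width: 85.5
```

```bash
python3 - <<'E'
from cupaxis import *
c=snap('wrist','w23');t=snap('top','t23')
P=cloud(t);m=box(P[...,2]>80,285,145,325,185)
to([666,37,190],75.4);print(arm.state()['qpos'])
E
```

```text
pos [650.8 -24.6 192.2] t 36.85 w 85.4 F [-0.6 -0.6  0.1]
shift m [ 0.0635 -0.0006  0.0022] turn [-0.03  0.    0.24]
[-1.60945849e-01  4.76495027e-01  1.93270453e-01  1.28804656e+00
 -2.59256973e-05  1.66044922e+00]
```

View pics/w23.png

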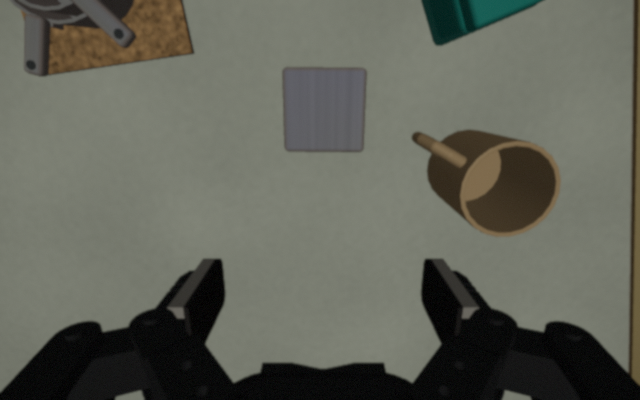

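```bash
python3 - <<'E'
from cupaxis import *
c=load('w23')
p=onplane(c,[(283,68),(366,68),(364,151),(286,152)],90)[:,:2];print(p.round(1),p.mean(0))
for i in range(4):
    e=p[(i+1)%4]-p[i];print(np.linalg.norm(e).round(1),np.degrees(np.arctan2(e[1],e[0])).round(1))
m=p.mean(0)
to([m[0],m[1],45],75.4)
E
```

```text
[[646.7  71.5]
 [701.3  57.5]
 [688.    2.6]
 [632.7  15.9]] [667.16902022  36.88529253]
56.4 -14.3
56.6 -103.6
56.9 166.4
57.3 75.9
pos [650.8 -24.6 192.2] t 36.85 w 85.4 F [-0.6 -0.6  0.1]
shift m [0.0637 0.0007 0.1472] turn [-0.03  0.    0.24]
```

Emit:
drive_tool(
  steps=[
    [[0.03,0.0005,0.01,0,0,0],[0.0635,0.0005,0.04,0,0,0],[0.0635,0.0005,0.08,0,0,0],[0.0635,0.0005,0.115,0,0,0],[0.0635,0.0005,0.135,0,0,0],[0.0635,0.0005,0.145,0,0,0],[0.0635,0.0005,0.147,0,0,0],[0.0635,0.0005,0.147,0,0,0]],
  ],
)

```text
clock: 37.65
ee_pos: [668.0, 36.5, 46.3]
eef_rot: [2.482, 1.924, 0.001]
contact_force: [-0.1, -0.9, 0.5]
width: 85.4
```

Emit:
drive_tool(
  steps=[
    [[0,0,0,0,0,0],[0,0,0,0,0,0],[0,0,0,0,0,0],[0,0,0,0,0,0],[0,0,0,0,0,0]],
  ],
  gripper=1,
  grip_force=50,
)

```text
clock: 38.15
ee_pos: [668.3, 36.6, 47.4]
eef_rot: [2.482, 1.923, 0.003]
contact_force: [-0.6, 0.4, 5.1]
width: 59.0
```

```bash
python3 - <<'E'
from cupaxis import *
c=snap('wrist','w24')
to([667,37,45],75.9)
E
```

```text
pos [668.3  36.6  47.4] t 38.2 w 58.8 F [-1.  -0.3  5.8]
shift m [ 0.0001 -0.0013  0.0024] turn [ 0.15 -0.03 -0.34]
```

View pics/w24.png

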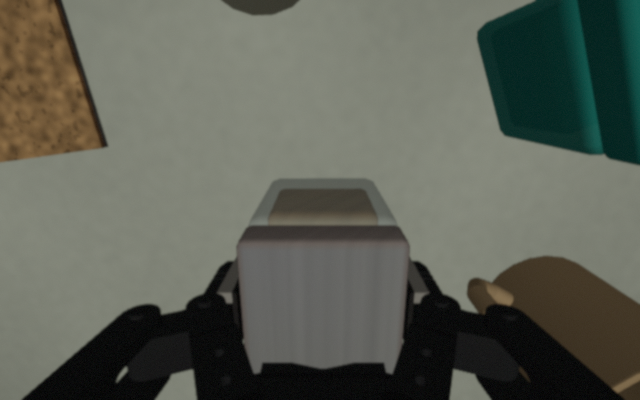

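Emit:
drive_tool(
  steps=[
    [[0,0,-0.01,0,0,0],[0,0,-0.035,0,0,0],[0,0,-0.07,0,0,0],[0,0,-0.1,0,0,0],[0,0,-0.12,0,0,0],[0,0,-0.12,0,0,0]],
  ],
)

```text
clock: 38.8
ee_pos: [669.3, 36.5, 169.6]
eef_rot: [2.48, 1.922, 0.008]
contact_force: [0.7, -0.1, -4.1]
width: 59.1
```

```bash
python3 - <<'E'
from cupaxis import *
to([516.2,309.6,165],82.7)
E
```

```text
pos [669.3  36.5 169.6] t 38.8 w 59.1 F [ 0.7 -0.1 -4.1]
shift m [ 0.2262 -0.2164  0.0034] turn [ 0.37 -0.04 -7.14]
```

Emit:
drive_tool(
  steps=[
    [[0.01,-0.01,0,0,0,-0.5],[0.03,-0.028,0,0,0,-1.2],[0.055,-0.052,0,0,0,-2],[0.08,-0.077,0,0,0,-3],[0.105,-0.1,0,0,0,-4],[0.13,-0.125,0,0,0,-5],[0.155,-0.148,0,0,0,-6],[0.18,-0.172,0,0,0,-7],[0.2,-0.192,0,0,0,-7.5],[0.215,-0.207,0,0,0,-7.6],[0.226,-0.2165,0,0,0,-7.6],[0.226,-0.2165,0,0,0,-7.6]],
  ],
)

```text
clock: 40.0
ee_pos: [511.7, 311.0, 163.9]
eef_rot: [-2.346, -2.088, 0.004]
contact_force: [0.4, -0.1, -3.5]
width: 58.9
```

Emit:
drive_tool(
  steps=[
    [[0,0,0.02,0,0,0],[0,0,0.02,0,0,0],[0,0,0.02,0,0,0]],
  ],
)

```text
clock: 40.3
ee_pos: [513.6, 308.5, 144.5]
eef_rot: [-2.351, -2.083, 0.004]
contact_force: [0.7, 0.2, -2.3]
width: 59.1
```

```bash
python3 - <<'E'
from cupaxis import *
c=snap('wrist','w25');s=snap('side','s25')
cv2.imwrite('pics/s25z.png',cv2.resize(s['image'][120:370,180:440,::-1],None,fx=2.4,fy=2.4))
to([516.2,309.6,60],83.2)
E
```

```text
pos [514.6 309.  145.8] t 40.4 w 59.2 F [ 0.5 -0.8 -3.7]
shift m [0.0008 0.0015 0.0858] turn [ 0.02  0.   -0.1 ]
```

View pics/w25.png

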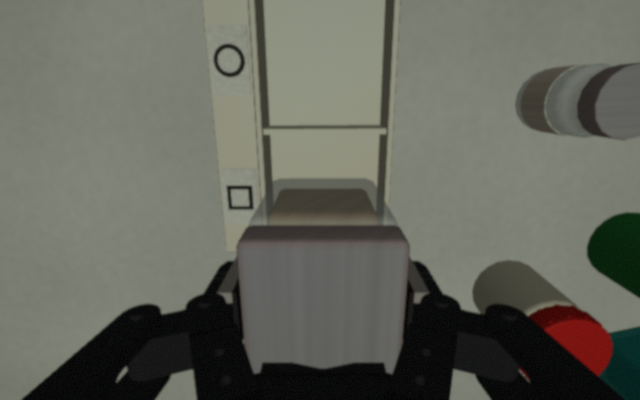

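View pics/s25z.png

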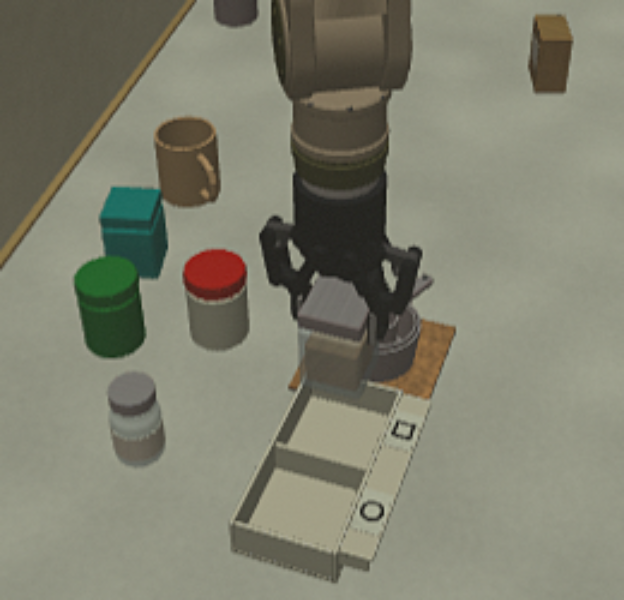

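```bash
python3 - <<'E'
from cupaxis import *
c=load('w25')
p=onplane(c,[(264,130),(387,131),(250,0),(399,0)],42);print(p.round(1)); m=(p[0]+p[1])[:2]/2;print('partition mid(inner) ',m,'bay', m-48*np.array([.118,.993]))
E
```

```text
[[477.2 363.7  42. ]
 [564.8 352.4  42. ]
 [482.4 446.5  42. ]
 [578.  434.8  42. ]]
partition mid(inner)  [521.03623889 358.03416097] bay [515.37223889 310.37016097]
```

Emit:
drive_tool(
  steps=[
    [[0.001,0.0015,0.02,0,0,0],[0.001,0.0015,0.04,0,0,0],[0.001,0.0015,0.06,0,0,0],[0.001,0.0015,0.075,0,0,0],[0.001,0.0015,0.085,0,0,0],[0.001,0.0015,0.088,0,0,0],[0.001,0.0015,0.088,0,0,0],[0.001,0.0015,0.088,0,0,0]],
  ],
)

```text
clock: 41.2
ee_pos: [516.5, 310.6, 58.4]
eef_rot: [2.35, 2.084, 0.002]
contact_force: [-0.1, 0.6, -3.5]
width: 58.7
```

Emit:
drive_tool(
  steps=[
    [[0,0,0.002,0,0,0],[0,0,0.004,0,0,0],[0,0,0.006,0,0,0],[0,0,0.0065,0,0,0],[0,0,0.007,0,0,0],[0,0,0.007,0,0,0]],
  ],
)

```text
clock: 41.8
ee_pos: [515.9, 310.4, 51.4]
eef_rot: [2.35, 2.085, 0.001]
contact_force: [-3.0, -0.5, 4.8]
width: 58.8
```

Emit:
drive_tool(
  steps=[
    [[0,0,0,0,0,0],[0,0,0,0,0,0],[0,0,0,0,0,0],[0,0,0,0,0,0]],
  ],
  gripper=0,
)

```text
clock: 42.2
ee_pos: [515.8, 310.3, 50.3]
eef_rot: [2.35, 2.085, 0.0]
contact_force: [-0.8, 0.3, -0.1]
width: 85.2
```

Emit:
drive_tool(
  steps=[
    [[0,0,-0.02,0,0,0],[0,0,-0.06,0,0,0],[0,0,-0.1,0,0,0],[0,0,-0.13,0,0,0],[0,0,-0.13,0,0,0]],
  ],
)

```text
clock: 42.7
ee_pos: [518.4, 311.6, 185.7]
eef_rot: [2.348, 2.083, 0.014]
contact_force: [-0.2, -0.0, 0.6]
width: 85.5
```

```bash
python3 - <<'E'
from cupaxis import *
to([672.5-10,182.6-65,185],80)
E
```

```text
pos [518.4 311.6 185.7] t 42.7 w 85.5 F [-0.2 -0.   0.6]
shift m [-0.1754  0.1662  0.0013] turn [ 0.44 -0.27  3.16]
```

Emit:
drive_tool(
  steps=[
    [[-0.04,0.04,0,0,0,3],[-0.085,0.08,0,0,0,3],[-0.13,0.12,0,0,0,3],[-0.175,0.166,0,0,0,3],[-0.175,0.166,0,0,0,3],[-0.175,0.166,0,0,0,3],[-0.175,0.166,0,0,0,3]],
  ],
)

```text
clock: 43.4
ee_pos: [659.5, 115.7, 178.8]
eef_rot: [-2.405, -2.019, 0.003]
contact_force: [-0.0, 1.0, -0.3]
width: 85.4
```

```bash
python3 - <<'E'
from cupaxis import *
c=snap('wrist','w26')
t=load('top0');hsv=cv2.cvtColor(t['image'],cv2.COLOR_RGB2HSV).astype(int)
m=box((hsv[...,0]>50)&(hsv[...,0]<70)&(hsv[...,1]>120)&(hsv[...,2]>90),215,100,255,135)
print('green',circ(t,m,90))
to([672.5,182.6,45],80)
E
```

```text
green (array([760.63441044, 217.55254764]), np.float64(20.465653224912593))
pos [658.9 116.8 179.2] t 43.45 w 85.5 F [-0.8  0.7 -0.4]
shift m [0.0672 0.0024 0.1342] turn [-0.13  0.01  0.12]
```

View pics/w26.png

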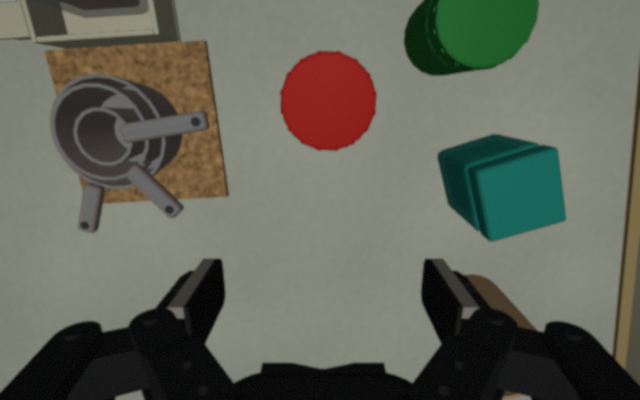

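```bash
python3 - <<'E'
from cupaxis import *
c=load('w26')
a,d=axis_from(c,[(280,101),(376,101),(328,51),(328,151)],90);print(a,d)
to([a[0],a[1],90],60)
to([a[0],a[1],47],60)
E
```

```text
[674.41995074 183.54575839] 63.624468433266834
pos [658.9 116.8 179.2] t 43.45 w 85.5 F [-0.8  0.7 -0.4]
shift m [0.0685 0.004  0.0892] turn [-0.12  0.03 20.12]
pos [658.9 116.8 179.2] t 43.45 w 85.5 F [-0.8  0.7 -0.4]
shift m [0.0685 0.0041 0.1322] turn [-0.12  0.03 20.12]
```

Emit:
drive_tool(
  steps=[
    [[0.02,0.002,0,0,0,8],[0.05,0.004,0.0,0,0,16],[0.0685,0.004,0.03,0,0,20],[0.0685,0.004,0.07,0,0,20],[0.0685,0.004,0.105,0,0,20],[0.0685,0.004,0.125,0,0,20],[0.0685,0.004,0.135,0,0,20],[0.0685,0.004,0.137,0,0,20],[0.0685,0.004,0.137,0,0,20]],
  ],
)

```text
clock: 44.35
ee_pos: [675.4, 184.4, 44.4]
eef_rot: [2.717, 1.576, 0.002]
contact_force: [-0.2, -0.4, 0.2]
width: 85.2
```

Emit:
drive_tool(
  steps=[
    [[0,0,0,0,0,0],[0,0,0,0,0,0],[0,0,0,0,0,0],[0,0,0,0,0,0],[0,0,0,0,0,0]],
  ],
  gripper=1,
  grip_force=50,
)

```text
clock: 44.85
ee_pos: [676.5, 183.9, 45.6]
eef_rot: [2.718, 1.574, 0.005]
contact_force: [-1.3, 1.1, 6.6]
width: 63.0
```

Emit:
drive_tool(
  steps=[
    [[0,0,-0.01,0,0,0],[0,0,-0.035,0,0,0],[0,0,-0.07,0,0,0],[0,0,-0.11,0,0,0],[0,0,-0.15,0,0,0],[0,0,-0.15,0,0,0],[0,0,-0.15,0,0,0]],
  ],
)

```text
clock: 45.55
ee_pos: [676.0, 183.5, 195.0]
eef_rot: [2.718, 1.573, 0.004]
contact_force: [-0.2, 0.9, -2.8]
width: 63.2
```

```bash
python3 - <<'E'
from cupaxis import *
c=snap('wrist','w27')
to([527,405.5,190],83)
E
```

```text
pos [675.  183.3 193. ] t 45.6 w 62.9 F [-0.5  0.5 -3.6]
shift m [ 0.119 -0.239  0.003] turn [ -0.03   0.03 -22.86]
```

View pics/w27.png

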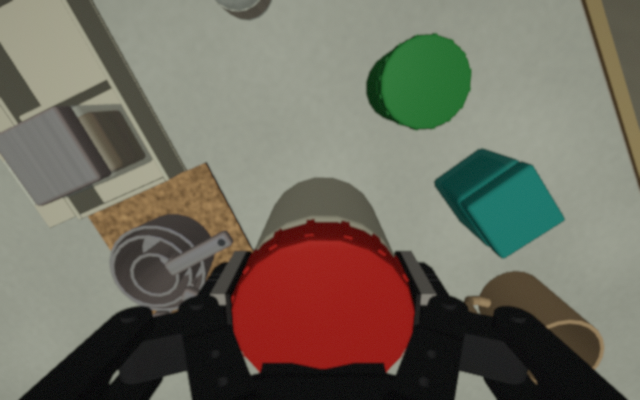

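Emit:
drive_tool(
  steps=[
    [[0.006,-0.012,0,0,0,-1],[0.018,-0.035,0,0,0,-4],[0.03,-0.06,0,0,0,-7],[0.042,-0.085,0,0,0,-10],[0.055,-0.11,0,0,0,-13],[0.067,-0.135,0,0,0,-15],[0.08,-0.16,0,0,0,-18],[0.092,-0.185,0,0,0,-20],[0.105,-0.21,0,0,0,-22],[0.114,-0.229,0,0,0,-23],[0.1195,-0.24,0,0,0,-23],[0.1195,-0.24,0,0,0,-23]],
  ],
)

```text
clock: 46.8
ee_pos: [524.5, 407.9, 192.0]
eef_rot: [-2.347, -2.088, 0.004]
contact_force: [-0.2, -0.1, -2.7]
width: 63.2
```

Emit:
drive_tool(
  steps=[
    [[0,0,0.03,0,0,0],[0,0,0.045,0,0,0],[0,0,0.045,0,0,0],[0,0,0.045,0,0,0]],
  ],
)

```text
clock: 47.2
ee_pos: [526.8, 405.8, 148.1]
eef_rot: [2.351, 2.083, -0.002]
contact_force: [-0.1, 0.2, -1.6]
width: 63.0
```

```bash
python3 - <<'E'
from cupaxis import *
c=snap('wrist','w28');s=snap('side','s28')
cv2.imwrite('pics/s28z.png',cv2.resize(s['image'][120:370,180:440,::-1],None,fx=2.4,fy=2.4))
to([526.9,407,49.6],83.2)
E
```

```text
pos [527.6 406.5 149.6] t 47.3 w 63.2 F [ 0.4  0.3 -1.6]
shift m [ 0.0003 -0.0009  0.1   ] turn [ 0.08 -0.05 -0.1 ]
```

View pics/w28.png

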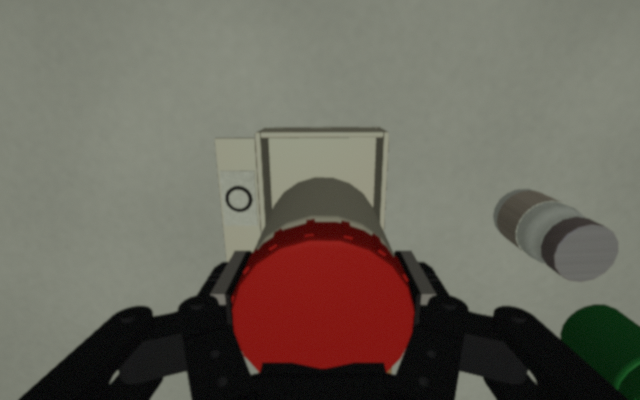

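View pics/s28z.png

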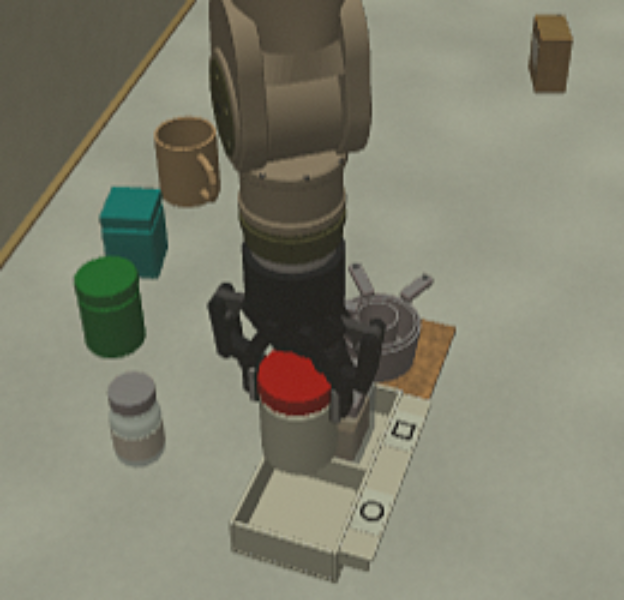

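Emit:
drive_tool(
  steps=[
    [[0,0,0.02,0,0,0],[0,-0.001,0.045,0,0,0],[0,-0.001,0.07,0,0,0],[0,-0.001,0.085,0,0,0],[0,-0.001,0.09,0,0,0],[0,-0.001,0.092,0,0,0],[0,-0.001,0.092,0,0,0],[0,-0.001,0.092,0,0,0]],
  ],
)

```text
clock: 48.1
ee_pos: [526.6, 407.3, 57.9]
eef_rot: [2.35, 2.084, 0.004]
contact_force: [-0.6, 0.4, -1.9]
width: 63.2
```

Emit:
drive_tool(
  steps=[
    [[0,0,0.002,0,0,0],[0,0,0.004,0,0,0],[0,0,0.006,0,0,0],[0,0,0.0075,0,0,0],[0,0,0.0085,0,0,0],[0,0,0.0085,0,0,0]],
  ],
)

```text
clock: 48.7
ee_pos: [525.5, 406.8, 49.6]
eef_rot: [2.35, 2.085, 0.001]
contact_force: [-3.3, -3.4, 8.5]
width: 62.8
```

Emit:
drive_tool(
  steps=[
    [[0,0,0,0,0,0],[0,0,0,0,0,0],[0,0,0,0,0,0],[0,0,0,0,0,0]],
  ],
  gripper=0,
)

```text
clock: 49.1
ee_pos: [525.6, 406.8, 47.7]
eef_rot: [2.35, 2.085, -0.0]
contact_force: [0.2, -0.3, 0.4]
width: 85.7
```

Emit:
drive_tool(
  steps=[
    [[0,0,-0.02,0,0,0],[0,0,-0.06,0,0,0],[0,0,-0.1,0,0,0],[0,0,-0.15,0,0,0],[0,0,-0.18,0,0,0],[0,0,-0.18,0,0,0]],
  ],
)

```text
clock: 49.7
ee_pos: [527.9, 408.2, 234.2]
eef_rot: [2.349, 2.084, 0.016]
contact_force: [-0.0, 0.3, -0.1]
width: 85.4
```

```bash
python3 - <<'E'
from cupaxis import *
to([420,-100,240],83.2)
E
```

```text
pos [527.9 408.2 234.2] t 49.7 w 85.4 F [-0.   0.3 -0.1]
shift m [-0.5174 -0.0465 -0.0094] turn [ 0.46 -0.35 -0.04]
```

Emit:
drive_tool(
  steps=[
    [[-0.517,-0.0465,-0.01,0,0,0],[-0.517,-0.0465,-0.01,0,0,0],[-0.517,-0.0465,-0.01,0,0,0],[-0.517,-0.0465,-0.01,0,0,0],[-0.517,-0.0465,-0.01,0,0,0],[-0.517,-0.0465,-0.01,0,0,0],[-0.517,-0.0465,-0.01,0,0,0],[-0.517,-0.0465,-0.01,0,0,0],[-0.517,-0.0465,-0.01,0,0,0],[-0.517,-0.0465,-0.01,0,0,0],[-0.517,-0.0465,-0.01,0,0,0],[-0.517,-0.0465,-0.01,0,0,0]],
  ],
)

```text
clock: 50.9
ee_pos: [417.1, -103.2, 237.3]
eef_rot: [-2.355, -2.079, 0.001]
contact_force: [0.1, 0.5, -0.3]
width: 85.4
```

```bash
python3 - <<'E'
from cupaxis import *
t=snap('top','t30');s=snap('side','s30')
cv2.imwrite('pics/t30z.png',cv2.resize(t['image'][100:290,110:370,::-1],None,fx=3,fy=3,interpolation=cv2.INTER_CUBIC))
cv2.imwrite('pics/s30z.png',cv2.resize(s['image'][120:370,180:440,::-1],None,fx=2.4,fy=2.4,interpolation=cv2.INTER_CUBIC))
hsv=cv2.cvtColor(t['image'],cv2.COLOR_RGB2HSV);H,S,V=[hsv[...,i].astype(int) for i in range(3)]
m=box((S>80)&(H<20)&(H>4),200,170,300,280);print('mat px rect',rect(t,m,6)[0])
m=box((S>150)&((H<8)|(H>172)),100,180,265,260);print('can',circ(t,m,94))
P=cloud(t);m=box(P[...,2]>80,170,190,235,250);print('jar',rect(t,m,94)[0])
m=box((P[...,2]>30)&(P[...,2]<60),125,195,215,270);
E
```

```text
mat px rect ((502.20989990234375, 190.99441528320312), (139.8783416748047, 138.28961181640625), 83.38070678710938)
can (array([524.69574094, 403.09297241]), np.float64(62.105353483244166))
jar ((513.2464599609375, 309.1009521484375), (59.951446533203125, 59.65189743041992), 83.49764251708984)
```

View pics/t30z.png

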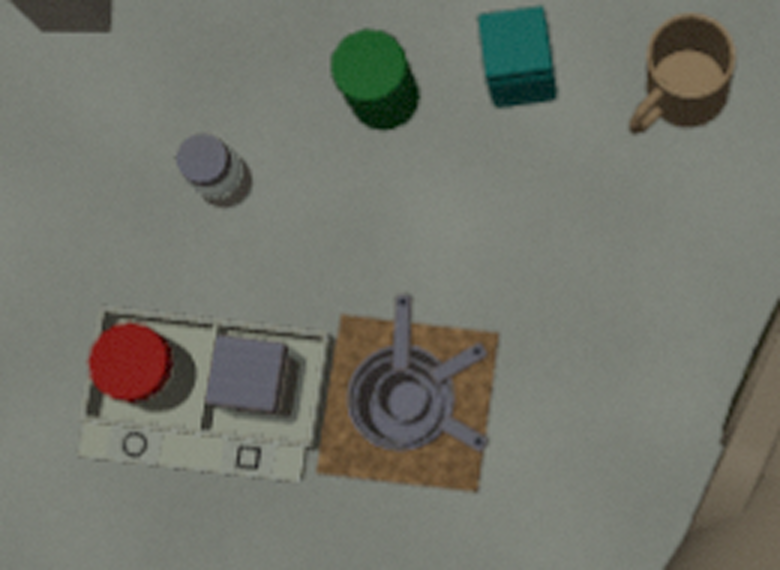

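View pics/s30z.png

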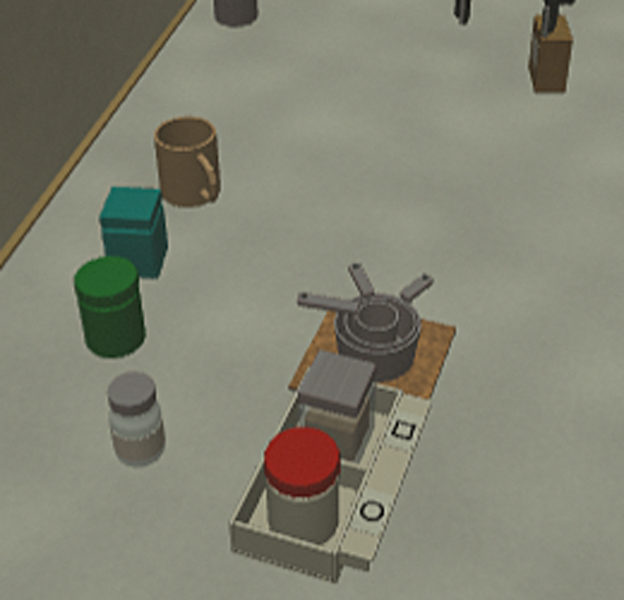

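```bash
python3 - <<'E'
from rig import arm
print(arm.hand_in())
E
```

```text
the job is handed in; nothing more can be done
None
```

The baking corner is back in order and handed in at about 51 s of the 210 s allowed; the hand-in gives no verdict.

- **Mat:** I dragged it by pressing on its top, never lifting it. It first came up about 3° askew against the crate, so I pushed once more on its far half to square it. In the last top view its yaw was about -6.6°, against the crate's -6.8°. It was about 1 mm out of line and up against the end wall.
- **Cups:** Three were there: `cup_1`, `cup_2` and `cup_4` (`cup_3` was absent). `cup_1` stands about 2 mm from the middle of the mat. `cup_2` and then `cup_4` are nested in it, each touching down within 1 mm of the expected height. Their handles are fanned 60° apart.
- **Jar and canister:** The jar is in the bay labelled with a square, aligned with the crate. The canister is in the bay labelled with a circle. Both were within about 3 mm of their bay centres in the last top view.
- **Left alone:** I never touched the mug, the spice jar, the packet or the turquoise and green look-alikes, and nothing appeared knocked during the run.

**Disagreements in the checks:**
- **`cup_1` before grasping:** The top and wrist cameras differed by about 4 mm. I used the wrist reading, and the later checks agreed with it.
- **Mat-to-crate distance:** The top view gives 166 mm where flush contact means 168 mm, which is within the calibration error.
- **Mat press force:** The first press reached about 27 N, above the 5–15 N suggested for dragging. I reduced it to about 10 N before dragging.

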